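Fold down a hinge strap and centre-punch its end screw hole

ROBOT

A 7-joint arm with a two-finger parallel gripper is mounted at the origin on a cart in front of the work surface, level with it; the furniture and walls round the work are solid. World frame = base frame: x ahead of the robot, y to its left, z up, the work surface at z = 0. Lengths are in m, angles in rad, forces in N, time in s.
With the tool pointing down it reaches from about 0.375 to 0.925 m from the base axis. Payload 3.1 kg.
Tool frame: the origin (TCP) lies at the very end of the fingers, on their centre line; the grasp point (between the pads) lies 19 mm behind it; z points along the fingers, y is the direction in which the jaws open and shut (so a half turn about z gives the same grasp; the last joint's range is limited). The gripper opens to 85 mm and grips with 20 to 120 N. Pads are 22 mm wide; open, the fingers measure 114 mm over their backs; the gripper's body (76 mm by 85 mm) begins 54 mm behind the grasp point. The pads swing forward as they close: fully open they stand 13 mm farther back than shut.
Start: joints at [-1.446, 0.383, 0.044, 1.598, -0.018, 1.161, -0.05], TCP at [0.144, 0.634, 0.231] pointing down, gripper open.
Joint ranges: [-2.61, 2.61], [-0.41, 2.15], [-1.48, 1.57], [0, 2.5], [-1.57, 4.71], [0.05, 1.97], [-2.85, 2.85]. Speed limits (rad/s): [2.79, 2.79, 3.14, 3.14, 3.14, 3.14, 3.14].

INTERFACE

Orientations are given as [roll, pitch, yaw] about the fixed x, y, z axes, in that order (R = Rz(yaw) Ry(pitch) Rx(roll)).
In Python, from cell import r gives the robot as it stands. The module is installed in compiled form; this text tells all that it offers.
- The arm moves only by the tool step_arm, never from a script. Its argument "rows" is text: rows parted by semicolons, each of 7 numbers parted by spaces: the shift along the tool's x, y, z in units of 50 cm (1.0 is 50 cm), then the turn, a rotation vector about the tool's x, y, z in units of 180 degrees (1.0 is 180 degrees), then the gripper's target within -1 to 1 (shut at 1, half-way at 0, fully open at -1). A call has exactly 8 rows; each row is the pose to reach, as a shift and turn from the pose measured when the call began, along the tool's axes at that moment, turning the shorter way round; what a row does not reach only later rows make up. A row lasts 1/12 s, in which the tool goes at most 41.7 mm and 7.16 degrees, less where a joint would pass 70% of its speed; a pose out of reach is approached as far as the arm can. A call with a number of a shift or a turn outside -1 to 1 is refused whole. A call with a gripper value outside its range is refused whole. The fingers move at their own pace and stop on an object; the grip force is fixed at half the most. Time passes only in rows, so rows that repeat a pose let the fingers close, or fill a call up. It gives the time, the measured TCP pose, the force and the opening at its end, in the units of the state.
- r.observe(): the state, without advancing time (a new reading comes with each control period).
- r.snapshot(name): name is "scene" or "top"; returns the picture (480x640x3 uint8, red, green, blue); there is no depth.
- r.camera_info(name): a dict with "mtx" (3x3 intrinsics, pixels), "rvec" (rotation vector, rad) and "tvec" (3), from world to camera coordinates, as OpenCV has them. Camera axes: x right, y down, z forward; pixel columns grow to the right and rows downward; lengths in m; the calibration is good to about 2 mm. A picture is of the moment at which its call begins. camera_info takes no time and is no camera call.
- r.job_done(): hands the job in, once; it reports no verdict.
The state is a dict: "t": time; "qpos": joint angles; "dq": joint speeds; "joint_efforts": joint torques, N m; "tool_pos": TCP position; "orientation": TCP orientation; "ft_force": force on the tool from outside, world axes, zero at the start; "moment": the same for the moment, N m; "opening": finger opening in m.
Only numpy, scipy, OpenCV 4.12 (cv2) and the standard library are available. Lean on these libraries where they do the work, as an engineer would, in place of code of your own. Each camera call takes 0.05 s, during which the arm holds its last target.

TASK

Fold the hatch's one raised hinge strap down flat on the boards, then take the automatic centre punch (the tool with the wide collar) from the tool block and mark the wood through that strap's end hole, the one farthest from the knuckle. Set the point in the middle of the hole, hold the punch upright, press steadily straight down until its sprung pin is about 9 mm in, short of its stop, keep it there a moment and lift it straight off without skidding. Stand the punch back upright in its free socket, with the strap still flat, pressing the punch nowhere else on the work and leaving the nail set and the loose things on the bench where they are.

Things in the scene. Friction and masses are not known exactly. Their poses are not given: they have to be found in the camera images.
- hatch: The work, fixed on the bench: three light boards and a dark post, 284 x 222 mm, all 30 mm thick. Origin on the bench, in the gap between post and boards, half way along it. x points from the post (x -82 to -2 mm) across the boards (x 2 to 202 mm), y along the boards, z up. Two dark steel T-hinges: at y = 54 mm one screwed down flat, at y = -54 mm the one to work on, strap raised.
- strap_hinge (a point): Hinge axis of the raised strap, middle of its knuckle, 35 mm above the bench; axes as the hatch: the strap folds down towards +x, turning about y.
- strap (a joint): Angle of the raised strap, rad: 0 = flat on the boards (its stop), grows upward; starts at 0.75 to 1.25. Stiff hinge: stays at any angle; pushing it down takes up to 3 N at 140 mm from the axis. Strap: dark steel bar, rounded end 187 mm from the axis, 36 mm wide, 5 mm thick, upper face level with the hinge axis. 12 mm holes at 45, 105 and 158 mm from the axis.
- end_hole (a point): Centre of the end hole (158 mm from the hinge axis, 29 mm from the strap's end) at the strap's underside. It moves with the strap; with the strap flat it lies on the wood at z = 0.030 and its z points up; the strap's top is 5 mm higher.
- punch: Steel automatic centre punch, 0.16 kg, upright in either socket, collar resting on the block. Round about its z (up); origin: centre of the collar's underside. Collar 30 mm wide, z 0 to 6 mm; knurled grip 18 mm thick, z 6 to 52 mm, and cap up to 63 mm: hold it just above the collar, which takes the fingertips' push. Barrel 13 mm thick down to z -36 mm; sprung pin 5 mm thick to its point at z -56 mm.
- punch_tip (a point): The point of the punch's pin (moves with the pin).
- punch_pin (a joint): How far the pin is pushed up into the barrel, m: 0 = fully out, stop at 0.012. The spring starts to give at 5 N and rises 1 N per mm (14 N at 9 mm, 17 N at the stop). The point also sinks 1 to 2 mm into the wood.
- tool_block: Fixed brown wooden block 150 x 60 x 64 mm, long along its x; origin: centre of its underside. Two through sockets of 20 mm at x = -38 and +38 mm.
- socket_a (a point): Mouth of the socket at x = -38 mm, on the block's top, 64 mm above the bench.
- socket_b (a point): Mouth of the socket at x = +38 mm, on the block's top, 64 mm above the bench.
- nail_set: Nail set, a slim dark steel tool 11 to 13 mm thick with a 26 mm black rubber ring that rests on the block, rising 45 mm above the block, in the other socket. Origin: underside of the ring. Leave it.
- jar_screws: Glass jar of screws, 68 mm wide, 94 mm high; origin under its centre. Leave it.
- tape_measure: Tape measure 39 x 86 x 60 mm; origin under its centre. Leave it.
- pencil: Pencil 176 mm long lying near the front edge of the bench; origin under its centre. Leave it.
- masking_tape: Roll of masking tape 96 mm wide, 25 mm high, lying flat; origin under its centre. Leave it.

How it is judged:
By the outcome, as a careful person would: the job done as asked, in the order asked, and still so for the second after the job is handed in, with the robot touching nothing.
It also fails if it takes over 67 s, if anything falls off the work surface, if the arm or the gripper's body presses on something with over 40 N, if the wrist force passes 120 N, or if a joint passes its speed limit or range.

## Working session

There is one attempt and no reset: what is moved stays moved. The work goes in short steps, Python scripts to look and compute and a tool call to move; the robot and the scene stay as the last step left them, time stands still between calls to the robot, and variables do not carry over. Pictures are saved under pics/ and viewed, and the job is handed in when it is done.

Besides the shell and the picture viewer there is one more tool, called as a command line: name --argument value ..., lists and objects as JSON in quotes. step_arm: Moves the arm, as the interface text tells. Its arguments: {"type":"object","properties":{"rows":{"type":"string"}},"required":["rows"]}

```bash
mkdir -p pics
python3 - <<'E'
from cell import r
import cv2,numpy as np
s=r.observe();print(s)
for n in("scene","top"):
    im=r.snapshot(n);cv2.imwrite(f"pics/{n}0.png",im[...,::-1])
    c=r.camera_info(n);R=cv2.Rodrigues(np.array(c["rvec"]))[0];print(n,np.array(c["mtx"]).round(1).tolist(),(-R.T@np.array(c["tvec"]).ravel()).round(3),R.round(3).tolist())
E
```

```text
{'t': 0.0, 'qpos': array([-1.44579174,  0.38387647,  0.04386117,  1.59956982, -0.01794222,
        1.16118973, -0.04989116]), 'dq': array([ 0.00139549,  0.00033609,  0.0003063 , -0.00064137,  0.00060972,
       -0.00068695, -0.00064088]), 'joint_efforts': array([ 2.61820505e-04, -4.33445370e+01,  1.02410909e+00, -2.49520236e+01,
        1.04423042e-02,  1.10711076e-02,  7.72302883e-06]), 'tool_pos': array([0.14343021, 0.63301455, 0.22986271]), 'orientation': array([-3.13894476e+00,  1.15590512e-04,  2.91883478e+00]), 'ft_force': array([-0.37992413, -0.11652914,  0.23932331]), 'moment': array([ 0.01122938, -0.05556026, -0.02522156]), 'opening': 0.0853956771560053}
scene [[536.7, 0.0, 323.7], [0.0, 536.7, 236.5], [0.0, 0.0, 1.0]] [0.092 1.154 0.585] [[-0.932, -0.363, -0.004], [-0.138, 0.364, -0.921], [0.336, -0.857, -0.39]]
top [[517.7, 0.0, 322.7], [0.0, 517.7, 243.4], [0.0, 0.0, 1.0]] [0.431 0.02  1.337] [[0.0, -1.0, -0.007], [-0.999, -0.0, -0.049], [0.049, 0.007, -0.999]]
```

View pics/scene0.png

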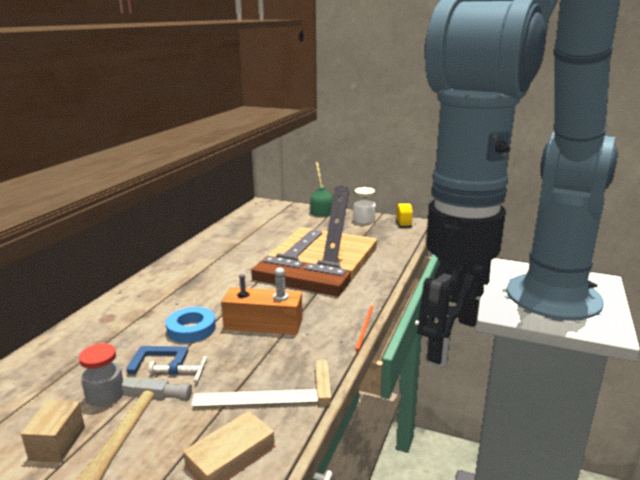

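View pics/top0.png

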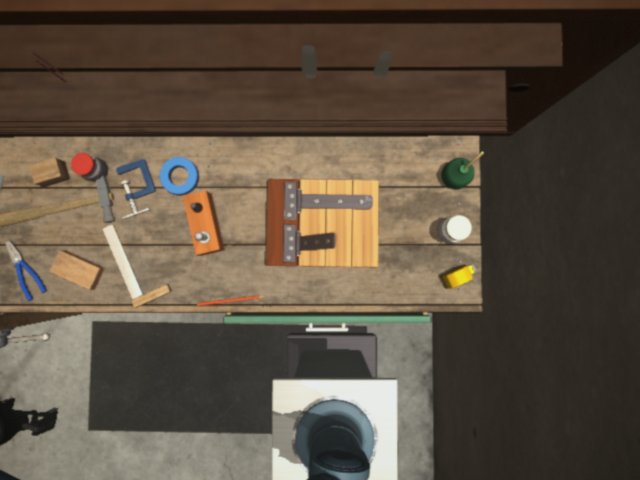

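The scene view shows the raised strap (tip near 340,190), with the punch (280,285) and nail set (242,285) in the block. In the top view the strap runs from 300,243 to 335,240, and the punch is at 202,237. I'll zoom in to measure.

```bash
python3 - <<'E'
import cv2,numpy as np
t=cv2.imread("pics/top0.png");s=cv2.imread("pics/scene0.png")
a=cv2.resize(t[170:275,175:385],None,fx=3.8,fy=3.8,interpolation=cv2.INTER_CUBIC)
b=cv2.resize(s[180:340,215:385],None,fx=3.7,fy=3.7,interpolation=cv2.INTER_CUBIC)
cv2.imwrite("pics/a0.png",a);cv2.imwrite("pics/b0.png",b)
E
cat > h.py <<'E'
from cell import r
import cv2,numpy as np
def cam(n):
    c=r.camera_info(n);R=cv2.Rodrigues(np.array(c["rvec"]))[0];return np.array(c["mtx"]),R,np.array(c["tvec"]).ravel()
def ray(n,uv):
    K,R,t=cam(n);d=R.T@np.linalg.solve(K,[uv[0],uv[1],1.]);return -R.T@t,d/np.linalg.norm(d)
def plane(n,uv,z):
    o,d=ray(n,uv);return o+d*(z-o[2])/d[2]
def two(u1,u2):
    o1,d1=ray("top",u1);o2,d2=ray("scene",u2)
    A=np.c_[d1,-d2];k=np.linalg.lstsq(A,o2-o1,rcond=None)[0]
    p,q=o1+k[0]*d1,o2+k[1]*d2;return (p+q)/2,np.linalg.norm(p-q)
def proj(n,P):
    K,R,t=cam(n);return cv2.projectPoints(np.array(P,float).reshape(-1,3),cv2.Rodrigues(R)[0],t,K,None)[0].reshape(-1,2)
E
```

```text
(no output)
```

View pics/a0.png

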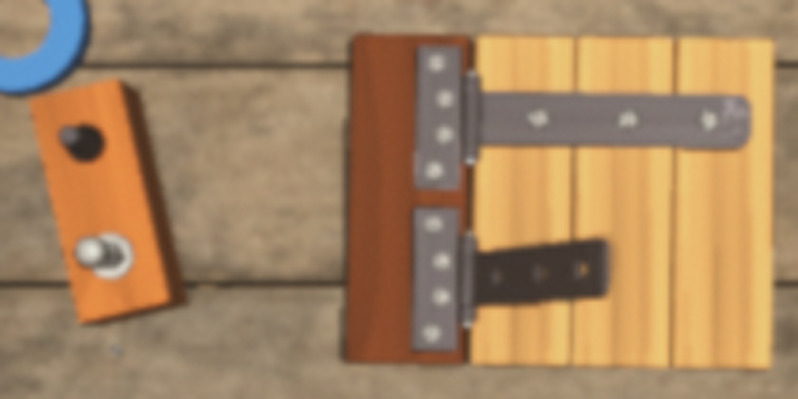

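View pics/b0.png

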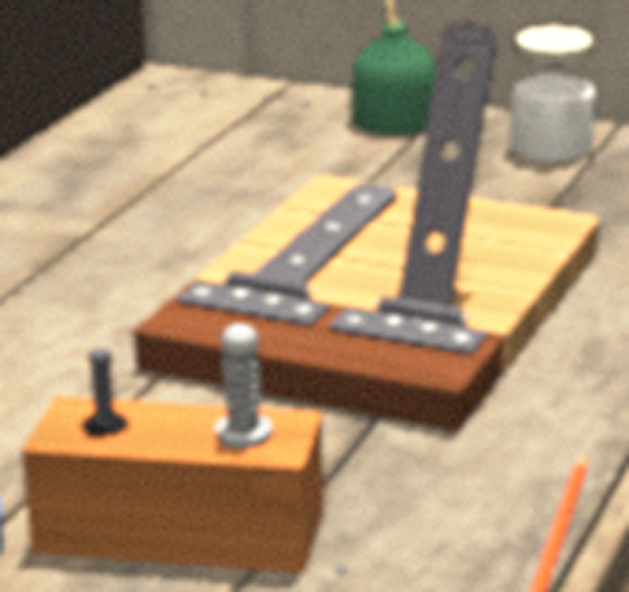

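The top crop shows the hatch corners near (352,35), (773,38), (772,368) and (345,362). The collar is at about (107,256) and the block top at (32,97) to (175,305). The strap is dark and steep.

```bash
cat > meas.py <<'E'
from h import *
t=cv2.imread("pics/top0.png");s=cv2.imread("pics/scene0.png")
f=lambda u:(u[0]+.5)/3.8+175-.5
g=lambda u:(f(u),(u[1]+.5)/3.8+170-.5)
C=[plane("top",g(u),.03)[:2] for u in [(352,35),(773,38),(772,368),(345,362)]]
print("hatch corners",np.round(C,4).tolist(),"len",[round(float(np.linalg.norm(C[i]-C[(i+1)%4])),4) for i in range(4)])
ex=(C[1]-C[0])+(C[2]-C[3]);ex/=np.linalg.norm(ex);ey=np.array([-ex[1],ex[0]])
m=np.mean(C,0); O=m-ex*.060   # centre at x=(202-82)/2=60mm
print("O",O,"ex",ex,np.arctan2(ex[1],ex[0]))
W=lambda x,y,z:np.r_[O+ex*x+ey*y,z]
H=W(0,-.054,.035);E=W(.158,-.054,.035);print("hinge",H,"endhole flat",E, "flat hinge end", W(.187,.054,.035))
# knuckle check
print("knuckle px", proj("top",[W(0,-.054,.035),W(0,.054,.035)]),[ g((469,280)),g((473,118))])
print("flat end px",proj("top",W(.187,.054,.035)),g((750,122)))
# block by mask on top view
hsv=cv2.cvtColor(t,cv2.COLOR_BGR2HSV);roi=np.zeros(t.shape[:2],np.uint8);roi[185:262,178:226]=1
mk=((hsv[...,0]<16)&(hsv[...,1]>150)&(hsv[...,2]>150)).astype(np.uint8)*roi
cs=cv2.findContours(mk,0,2)[0];c=max(cs,key=cv2.contourArea);rc=cv2.minAreaRect(cv2.convexHull(c));print(rc)
B=[plane("top",g(u),.064)[:2] for u in [(32,97),(122,80),(175,305),(82,323)]];print("block",np.round(B,4).tolist(),[round(float(np.linalg.norm(B[i]-B[(i+1)%4])),4) for i in range(4)])
bm=np.mean(B,0);bx=(B[0]-B[3])+(B[1]-B[2]);bx/=np.linalg.norm(bx)
print("bc",bm,bx,np.arctan2(bx[1],bx[0]),"minrect c",plane("top",rc[0],.064))
print("sockets",bm+.038*bx,bm-.038*bx)
print("collar",plane("top",g((107,256)),.070), "nail ring", plane("top",g((84,143)),.068))
# scene collar: crop (244,430)
k=lambda u:((u[0]+.5)/3.7+215-.5,(u[1]+.5)/3.7+180-.5)
print("scene collar",plane("scene",k((244,428)),.070),"scene ring",plane("scene",k((105,424)),.068))
# cap top
print("cap two",two(g((92,250)),k((239,334))))
# strap holes
print("end hole",two(g((582,270)),k((463,66))),"mid",two(g((540,272)),k((451,150))))
for th in (.9,1,1.1,1.2):
  P=[H+np.r_[ex*np.cos(th)*d,np.sin(th)*d] for d in (.105,.158,.187)]
  print(th,proj("top",P).round(1).tolist(),proj("scene",P).round(1).tolist())
print("obs",g((540,272)),g((582,270)),g((607,268)),k((451,150)),k((463,66)),k((468,25)))
E
python3 meas.py
```

```text
hatch corners [[0.6604, 0.1704], [0.6582, -0.1115], [0.4376, -0.1098], [0.4415, 0.1738]] len [0.2819, 0.2205, 0.2835, 0.2189]
O [0.5501053  0.09071561] ex [-0.01085937 -0.99994104] -1.5816559111810706
hinge [0.49610849 0.09130201 0.035     ] endhole flat [ 0.49439271 -0.06668867  0.035     ] flat hinge end [ 0.60207142 -0.09685977  0.035     ]
knuckle px [[298.0214809  243.21253254]
 [298.60085658 200.57739739]] [(298.0526315789474, 243.31578947368422), (299.10526315789474, 200.68421052631578)]
flat end px [[372.5636752  201.33801343]] (372.0, 201.73684210526315)
((200.71908569335938, 222.44943237304688), (60.262351989746094, 24.734548568725586), 77.00537872314453)
block [[0.6139, 0.3751], [0.625, 0.3164], [0.4782, 0.2803], [0.4665, 0.3406]] [0.0597, 0.1512, 0.0614, 0.1514]
bc [0.54589832 0.32811137] [0.97240264 0.23330902] 0.2354792287492217 minrect c [0.54603645 0.33042222 0.064     ]
sockets [0.58284962 0.33697711] [0.50894702 0.31924562]
collar [0.5096382  0.32343658 0.07      ] nail ring [0.58327009 0.33974177 0.068     ]
scene collar [0.50770211 0.32606976 0.07      ] scene rin
[... 250 characters left out ...]
, 0.12645674]), np.float64(0.001260814843081582))
0.9 [[323.8, 241.8], [338.1, 241.0], [346.4, 240.5]] [[338.7, 221.5], [343.5, 200.8], [346.2, 189.7]]
1 [[320.1, 241.6], [332.6, 240.7], [339.8, 240.2]] [[337.4, 220.3], [341.8, 198.8], [344.1, 187.2]]
1.1 [[316.2, 241.4], [326.5, 240.4], [332.5, 239.9]] [[336.1, 219.5], [339.8, 197.4], [341.8, 185.4]]
1.2 [[312.1, 241.3], [320.1, 240.2], [324.7, 239.6]] [[334.6, 219.2], [337.7, 196.7], [339.3, 184.3]]
obs (316.7368421052631, 241.21052631578948) (327.7894736842105, 240.68421052631578) (334.36842105263156, 240.1578947368421) (336.52702702702703, 220.17567567567568) (339.77027027027026, 197.47297297297297) (341.1216216216216, 186.3918918918919)
```

```bash
cat >> h.py <<'E'
from scipy.spatial.transform import Rotation as Ro
def rows(way,grip):
    """way: list of (x,y,z,yaw) world; prints rows relative to current pose"""
    s=r.observe();p=s["tool_pos"];R0=Ro.from_euler("xyz",s["orientation"])
    print("t",round(s["t"],2),"p",p.round(4),"o",s["orientation"].round(4),"F",s["ft_force"].round(2),"op",round(s["opening"],4))
    for w in way:
        Rt=Ro.from_euler("xyz",[np.pi,0,w[3]])
        d=R0.inv().apply(np.array(w[:3])-p)/.5;v=(R0.inv()*Rt).as_rotvec()/np.pi
        print(" ".join(f"{x:.4f}" for x in np.r_[d,v]),grip)
def line(target,n=8,k=8,grip=1):
    s=r.observe();a=np.r_[s["tool_pos"],s["orientation"][2]];b=np.array(target,float)
    dy=(b[3]-a[3]+np.pi)%(2*np.pi)-np.pi;b[3]=a[3]+dy
    rows([a+(b-a)*min(1,(i+1)/n) for i in range(k)],grip)
E
python3 -c "
from h import *
import math
line((.495,.09,.235,math.pi),24,8)"
```

```text
t 0.1 p [0.1434 0.6331 0.23  ] o [-3.1392e+00  1.0000e-04  2.9189e+00] F [ 0.31 -0.28  0.44] op 0.0854
-0.0386 -0.0377 -0.0003 -0.0008 0.0000 -0.0030 1
-0.0771 -0.0753 -0.0006 -0.0008 0.0000 -0.0059 1
-0.1157 -0.1130 -0.0010 -0.0008 0.0000 -0.0089 1
-0.1543 -0.1507 -0.0013 -0.0008 0.0000 -0.0118 1
-0.1929 -0.1884 -0.0016 -0.0008 0.0000 -0.0148 1
-0.2314 -0.2260 -0.0019 -0.0008 0.0000 -0.0177 1
-0.2700 -0.2637 -0.0023 -0.0008 0.0000 -0.0207 1
-0.3086 -0.3014 -0.0026 -0.0008 0.0000 -0.0236 1
```

step_arm --rows "-0.0386 -0.0377 0 -0.0008 0 -0.003 1; -0.0771 -0.0753 -0.0006 -0.0008 0 -0.0059 1; -0.1157 -0.113 -0.001 -0.0008 0 -0.0089 1; -0.1543 -0.1507 -0.0013 -0.0008 0 -0.0118 1; -0.193 -0.188 -0.0016 -0.0008 0 -0.0148 1; -0.231 -0.226 -0.002 -0.0008 0 -0.0177 1; -0.27 -0.264 -0.0023 -0.0008 0 -0.0207 1; -0.309 -0.301 -0.0026 -0.0008 0 -0.0236 1"

```text
t: 0.77
tool_pos: [0.2612, 0.4504, 0.2311]
orientation: [-3.141, -0.0, 2.993]
ft_force: [0.0, -0.2, -0.4]
opening: -0.0001
```

```bash
python3 -c "
from h import *
import math
line((.495,.09,.235,math.pi),16,8);print(r.observe()['qpos'])"
```

```text
t 0.77 p [0.2612 0.4504 0.2311] o [-3.1406e+00 -3.0000e-04  2.9935e+00] F [ 0.   -0.18 -0.36] op -0.0001
-0.0356 -0.0402 -0.0005 -0.0003 -0.0001 -0.0029 1
-0.0711 -0.0805 -0.0009 -0.0003 -0.0001 -0.0059 1
-0.1067 -0.1207 -0.0014 -0.0003 -0.0001 -0.0088 1
-0.1422 -0.1610 -0.0018 -0.0003 -0.0001 -0.0118 1
-0.1778 -0.2012 -0.0023 -0.0003 -0.0001 -0.0147 1
-0.2133 -0.2415 -0.0027 -0.0003 -0.0001 -0.0177 1
-0.2489 -0.2817 -0.0032 -0.0003 -0.0001 -0.0206 1
-0.2844 -0.3220 -0.0036 -0.0003 -0.0001 -0.0236 1
[-1.23525071  0.13840528  0.12021945  1.91087229 -0.01862959  1.09444159
  0.3150642 ]
```

step_arm --rows "-0.0356 -0.0402 0 -0.0003 0 -0.003 1; -0.0711 -0.0805 -0.0009 -0.0003 0 -0.0059 1; -0.107 -0.121 -0.0014 -0.0003 0 -0.0088 1; -0.142 -0.161 -0.0018 -0.0003 0 -0.0118 1; -0.178 -0.201 -0.0023 -0.0003 0 -0.0147 1; -0.213 -0.2415 -0.0027 -0.0003 0 -0.0177 1; -0.249 -0.282 -0.0032 -0.0003 0 -0.0206 1; -0.2844 -0.322 -0.0036 -0.0003 0 -0.0236 1"

```text
t: 1.43
tool_pos: [0.3783, 0.2686, 0.2327]
orientation: [-3.141, -0.001, 3.068]
ft_force: [0.1, 0.2, -0.0]
opening: -0.0002
```

```bash
python3 -c "
from h import *
import math
line((.496,.092,.165,math.pi),8,8);print(r.observe()['qpos'])"
```

```text
t 1.43 p [0.3783 0.2686 0.2327] o [-3.1410e+00 -1.0000e-03  3.0681e+00] F [ 0.11  0.19 -0.01] op -0.0002
-0.0326 -0.0419 0.0169 -0.0002 -0.0003 -0.0029 1
-0.0652 -0.0837 0.0338 -0.0002 -0.0003 -0.0058 1
-0.0978 -0.1256 0.0507 -0.0002 -0.0003 -0.0088 1
-0.1304 -0.1675 0.0676 -0.0002 -0.0003 -0.0117 1
-0.1630 -0.2094 0.0845 -0.0002 -0.0003 -0.0146 1
-0.1956 -0.2512 0.1014 -0.0002 -0.0003 -0.0175 1
-0.2282 -0.2931 0.1184 -0.0002 -0.0003 -0.0205 1
-0.2608 -0.3350 0.1353 -0.0002 -0.0003 -0.0234 1
[-1.00193228  0.017063    0.30049383  2.038328   -0.00599186  1.08806733
  0.79862642]
```

step_arm --rows "-0.0326 -0.042 0.017 -0.0002 -0.0003 -0.003 1; -0.0652 -0.0837 0.034 -0.0002 -0.0003 -0.0058 1; -0.098 -0.1256 0.051 -0.0002 -0.0003 -0.0088 1; -0.13 -0.1675 0.068 -0.0002 -0.0003 -0.0117 1; -0.163 -0.21 0.0845 -0.0002 -0.0003 -0.0146 1; -0.1956 -0.251 0.101 -0.0002 -0.0003 -0.0175 1; -0.228 -0.293 0.118 -0.0002 -0.0003 -0.0205 1; -0.261 -0.335 0.135 -0.0002 -0.0003 -0.0234 1"

```text
t: 2.1
tool_pos: [0.4962, 0.0909, 0.1645]
orientation: [3.142, -0.001, -3.141]
ft_force: [0.8, 1.1, 0.5]
opening: 0.0
```

Run:
```python
from h import *
import math
y0,z0=.0913,.035
def P(th,d=.13,dy=.014,x=.4955): return (x,y0-d*math.cos(th)+dy,z0+d*math.sin(th),math.pi)
w=[(.4957,.070,.156,math.pi)]+[P(a) for a in (1.08,.98,.88,.78,.68,.58,.48)]
print(np.round(w,3));rows(w,1)
```

```text
[[ 4.960e-01  7.000e-02  1.560e-01  3.142e+00]
 [ 4.960e-01  4.400e-02  1.500e-01  3.142e+00]
 [ 4.960e-01  3.300e-02  1.430e-01  3.142e+00]
 [ 4.960e-01  2.200e-02  1.350e-01  3.142e+00]
 [ 4.960e-01  1.300e-02  1.260e-01  3.142e+00]
 [ 4.960e-01  4.000e-03  1.170e-01  3.142e+00]
 [ 4.960e-01 -3.000e-03  1.060e-01  3.142e+00]
 [ 4.960e-01 -1.000e-02  9.500e-02  3.142e+00]]
t 2.1 p [0.4962 0.0909 0.1645] o [ 3.1415e+00 -6.0000e-04 -3.1408e+00] F [0.85 1.05 0.47] op 0.0
0.0010 -0.0417 0.0169 0.0000 -0.0002 0.0003 1
0.0014 -0.0936 0.0296 0.0000 -0.0002 0.0003 1
0.0014 -0.1159 0.0430 0.0000 -0.0002 0.0003 1
0.0014 -0.1368 0.0585 0.0000 -0.0002 0.0003 1
0.0014 -0.1559 0.0760 0.0000 -0.0002 0.0003 1
0.0014 -0.1733 0.0954 0.0000 -0.0002 0.0003 1
0.0014 -0.1886 0.1164 0.0000 -0.0002 0.0003 1
0.0014 -0.2017 0.1388 0.0000 -0.0002 0.0003 1
```

step_arm --rows "0.001 -0.042 0.017 0 0 0 1; 0.0014 -0.094 0.03 0 0 0 1; 0.0014 -0.105 0.0365 0 0 0 1; 0.0014 -0.116 0.043 0 0 0 1; 0.0014 -0.1265 0.051 0 0 0 1; 0.0014 -0.137 0.0585 0 0 0 1; 0.0014 -0.1465 0.067 0 0 0 1; 0.0014 -0.156 0.076 0 0 0 1"

```text
t: 2.77
tool_pos: [0.4957, 0.0136, 0.1263]
orientation: [3.141, -0.0, -3.139]
ft_force: [-0.0, 0.6, 2.0]
opening: -0.0001
```

Run:
```python
from h import *
import math
y0,z0=.0913,.035
def P(th,d=.13,dy=.014,x=.4955): return (x,y0-d*math.cos(th)+dy,z0+d*math.sin(th),math.pi)
rows([P(a) for a in (.73,.68,.63,.57,.51,.45,.39,.33)],1)
im=r.snapshot("scene");cv2.imwrite("pics/f1.png",cv2.resize(im[170:300,240:440,::-1],None,fx=3.7,fy=3.7))
```

```text
t 2.77 p [0.4957 0.0136 0.1263] o [ 3.1411e+00 -1.0000e-04 -3.1388e+00] F [-0.01  0.58  1.97] op -0.0001
0.0005 -0.0103 0.0092 0.0002 -0.0000 0.0009 1
0.0005 -0.0187 0.0191 0.0002 -0.0000 0.0009 1
0.0006 -0.0266 0.0294 0.0002 -0.0000 0.0009 1
0.0006 -0.0355 0.0423 0.0002 -0.0000 0.0009 1
0.0006 -0.0435 0.0557 0.0002 -0.0000 0.0009 1
0.0006 -0.0507 0.0695 0.0002 -0.0000 0.0009 1
0.0006 -0.0571 0.0837 0.0002 -0.0000 0.0009 1
0.0007 -0.0626 0.0983 0.0002 -0.0000 0.0009 1
```

View pics/f1.png

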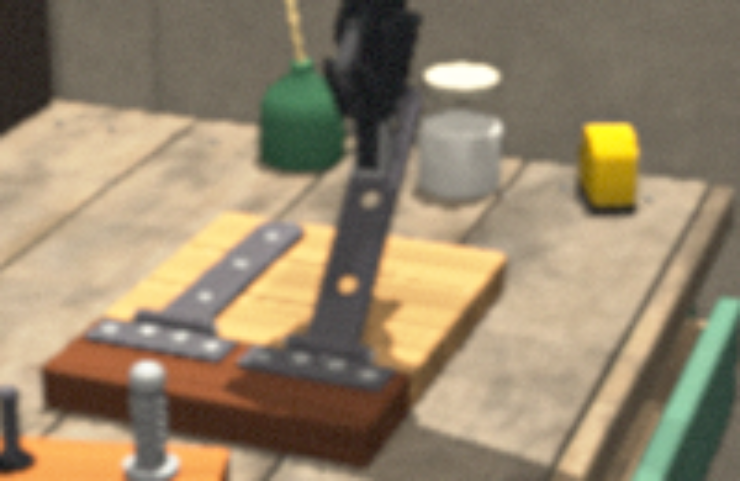

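The finger is pushing the strap at about (370,170) in the crop, with 2 N of contact. I'll keep going.

step_arm --rows "0.0005 -0.0103 0.0092 0 0 0.0009 1; 0.0005 -0.0187 0.0191 0 0 0.0009 1; 0.0006 -0.0266 0.0294 0 0 0.0009 1; 0.0006 -0.0355 0.0423 0 0 0.0009 1; 0.0006 -0.0435 0.0557 0 0 0.0009 1; 0.0006 -0.0507 0.0695 0 0 0.0009 1; 0.0006 -0.0571 0.0837 0 0 0.0009 1; 0.0006 -0.0626 0.0983 0 0 0.0009 1"

```text
t: 3.48
tool_pos: [0.4947, -0.0199, 0.0755]
orientation: [-3.141, -0.001, 3.139]
ft_force: [0.9, 0.9, 0.4]
opening: 0.0003
```

Run:
```python
from h import *
import math
y0,z0=.0913,.035
def P(th,d=.13,dy=.014,x=.4955): return (x,y0-d*math.cos(th)+dy,z0+d*math.sin(th),math.pi)
rows([P(a) for a in (.28,.23,.18,.14,.1,.06,.03,.015)],1)
```

```text
t 3.48 p [ 0.4947 -0.0199  0.0755] o [-3.1406e+00 -1.4000e-03  3.1395e+00] F [0.88 0.95 0.43] op 0.0003
-0.0016 0.0004 0.0091 -0.0003 -0.0005 -0.0007 1
-0.0017 -0.0028 0.0217 -0.0003 -0.0005 -0.0007 1
-0.0017 -0.0055 0.0344 -0.0003 -0.0005 -0.0007 1
-0.0017 -0.0071 0.0447 -0.0003 -0.0005 -0.0007 1
-0.0017 -0.0083 0.0550 -0.0003 -0.0005 -0.0007 1
-0.0017 -0.0092 0.0654 -0.0003 -0.0005 -0.0007 1
-0.0017 -0.0095 0.0732 -0.0003 -0.0005 -0.0007 1
-0.0018 -0.0096 0.0771 -0.0003 -0.0005 -0.0007 1
```

step_arm --rows "-0.0016 0 0.0091 0 -0.0005 -0.0007 1; -0.0017 -0.0028 0.0217 0 -0.0005 -0.0007 1; -0.0017 -0.0055 0.0344 0 -0.0005 -0.0007 1; -0.0017 -0.0071 0.0447 0 -0.0005 -0.0007 1; -0.0017 -0.0083 0.055 0 -0.0005 -0.0007 1; -0.0017 -0.0092 0.0654 0 -0.0005 -0.0007 1; -0.0017 -0.0095 0.0732 0 -0.0005 -0.0007 1; -0.0017 -0.0096 0.0771 0 -0.0005 -0.0007 1"

```text
t: 4.15
tool_pos: [0.4952, -0.0247, 0.0363]
orientation: [-3.14, -0.0, -3.141]
ft_force: [-0.5, 0.5, 0.5]
opening: -0.0003
```

Run:
```python
from h import *
im=r.snapshot("scene");cv2.imwrite("pics/f2.png",cv2.resize(im[170:300,240:440,::-1],None,fx=3.7,fy=3.7))
print(r.observe()['tool_pos'],r.observe()['ft_force'])
```

```text
[ 0.49507227 -0.02460346  0.03623183] [-0.31383566 -0.22260006  0.16763256]
```

View pics/f2.png

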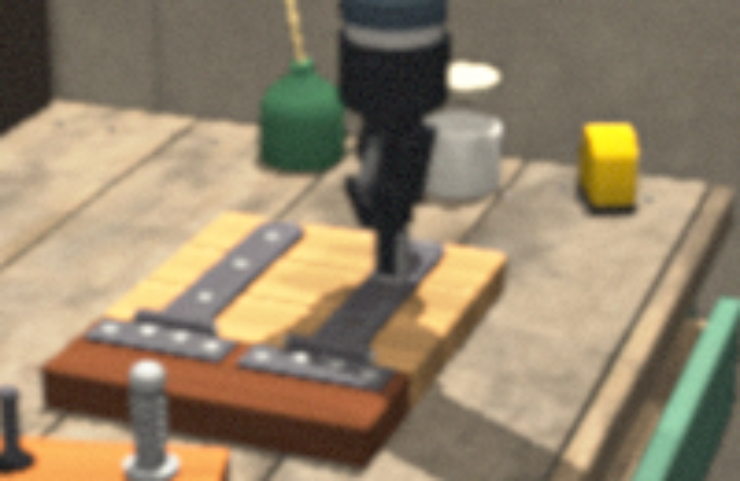

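The strap is nearly flat under the finger. Next I press down gently until it reaches its stop.

step_arm --rows "0 0 0.0008 0 0 0 1; 0 0 0.0016 0 0 0 1; 0 0 0.0024 0 0 0 1; 0 0 0.0032 0 0 0 1; 0 0 0.004 0 0 0 1; 0 0 0.0048 0 0 0 1; 0 0 0.0048 0 0 0 1; 0 0 0.0048 0 0 0 1"

```text
t: 4.87
tool_pos: [0.4952, -0.0244, 0.035]
orientation: [3.141, -0.001, -3.142]
ft_force: [-3.4, 0.5, 9.9]
opening: 0.0002
```

Pressing reads 10 N at z = 0.035, so the strap is on its stop. Lifting off and heading for the punch.

step_arm --rows "0 0 -0.004 0 0 0 1; 0 0 -0.02 0 0 0 1; 0 0 -0.06 0 0 0 1; 0 0 -0.12 0 0 0 1; 0 0 -0.19 0 0 0 1; 0 0.03 -0.26 0 0 0 1; 0 0.08 -0.32 0 0 0.01 0.5; 0 0.14 -0.36 0 0 0.02 0"

```text
t: 5.53
tool_pos: [0.4971, 0.044, 0.2191]
orientation: [3.14, 0.004, 3.072]
ft_force: [1.5, 0.5, -0.8]
opening: 0.0236
```

Run:
```python
from h import *
line((.510,.322,.22,-2.906),8,8,-.2)
```

```text
t 5.53 p [0.4971 0.044  0.2191] o [3.1399 0.0045 3.0717] F [ 1.46  0.46 -0.84] op 0.0236
0.0016 0.0695 -0.0001 0.0005 0.0014 -0.0122 -0.2
0.0033 0.1391 -0.0002 0.0005 0.0014 -0.0243 -0.2
0.0049 0.2086 -0.0004 0.0005 0.0015 -0.0365 -0.2
0.0066 0.2782 -0.0005 0.0004 0.0015 -0.0486 -0.2
0.0082 0.3477 -0.0006 0.0004 0.0015 -0.0608 -0.2
0.0099 0.4173 -0.0007 0.0004 0.0015 -0.0729 -0.2
0.0115 0.4868 -0.0008 0.0003 0.0015 -0.0851 -0.2
0.0131 0.5564 -0.0010 0.0003 0.0015 -0.0972 -0.2
```

step_arm --rows "0.0016 0.0695 0 0.0005 0.0014 -0.0122 -0.2; 0.0033 0.139 0 0.0005 0.0014 -0.0243 -0.2; 0.005 0.209 0 0.0005 0.0015 -0.0365 -0.2; 0.0066 0.278 -0.0005 0.0004 0.0015 -0.0486 -0.2; 0.0082 0.348 -0.0006 0.0004 0.0015 -0.061 -0.2; 0.01 0.417 -0.0007 0.0004 0.0015 -0.073 -0.2; 0.0115 0.487 -0.0008 0.0003 0.0015 -0.085 -0.2; 0.013 0.556 -0.001 0.0003 0.0015 -0.097 -0.2"

```text
t: 6.2
tool_pos: [0.5097, 0.3235, 0.2204]
orientation: [3.141, 0.0, -2.905]
ft_force: [-0.4, 0.5, 0.9]
opening: 0.0509
```

Run:
```python
from h import *
im=r.snapshot("top")[...,::-1];cv2.imwrite("pics/top1.png",im)
sc=r.snapshot("scene")[...,::-1];cv2.imwrite("pics/scene1.png",sc)
cv2.imwrite("pics/a1.png",cv2.resize(im[170:275,175:385],None,fx=3.8,fy=3.8,interpolation=cv2.INTER_CUBIC))
cv2.imwrite("pics/b1.png",cv2.resize(sc[180:340,215:385],None,fx=3.7,fy=3.7,interpolation=cv2.INTER_CUBIC))
print(r.observe()['tool_pos'],r.observe()['orientation'])
```

```text
[0.50743488 0.33108763 0.22012903] [ 3.13691173e+00  1.03221838e-03 -2.89465822e+00]
```

View pics/a1.png

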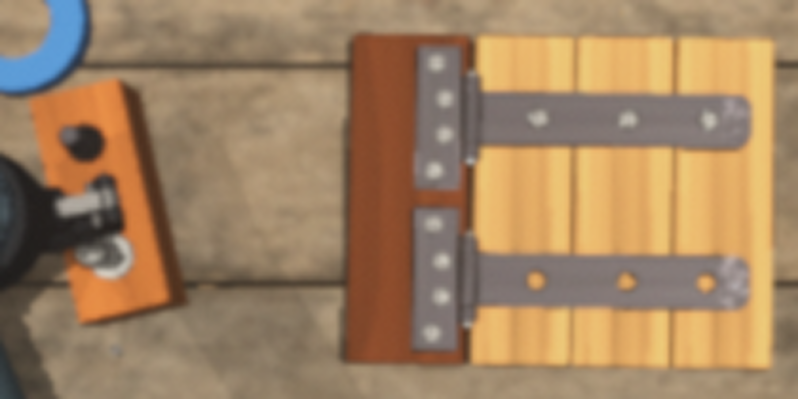

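View pics/b1.png

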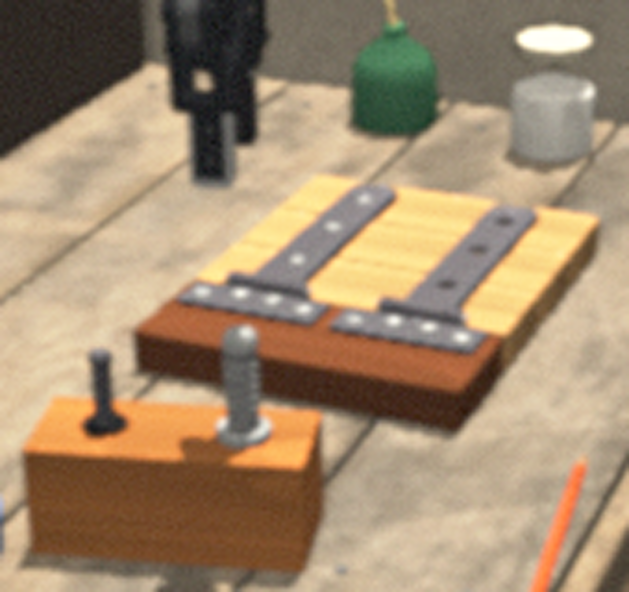

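The strap is flat, with its end hole at about (706,284) in the top crop. Now I refine the collar and hole positions with masks in both views.

```bash
cat > m2.py <<'E'
from h import *
t=cv2.imread("pics/top1.png");s=cv2.imread("pics/scene1.png");t0=cv2.imread("pics/top0.png")
def comp(img,x0,x1,y0,y1,f,up=8):
    z=cv2.resize(img[y0:y1,x0:x1],None,fx=up,fy=up,interpolation=cv2.INTER_CUBIC)
    m=f(cv2.cvtColor(z,cv2.COLOR_BGR2HSV).astype(int)).astype(np.uint8)
    n,l,st,c=cv2.connectedComponentsWithStats(m)
    for i in range(1,n):
        if st[i,4]>60: 
            cs=cv2.findContours((l==i).astype(np.uint8),0,1)[0][0]
            bx=st[i,:4]/up; yield (c[i]+.5)/up-.5+[x0,y0],st[i,4]/up**2,cv2.minEnclosingCircle(cs)[0],bx,((np.array([bx[0]+bx[2]/2,bx[1]+bx[3]/2])-.5+[x0,y0]))
print("holes top")
for c in comp(t,305,368,236,252,lambda h:(h[...,1]>95)&(h[...,2]>90)): 
    if c[1]<60:print(c[0].round(2),round(c[1],1),plane("top",c[0],.033).round(4))
print("collar top0")
for c in comp(t0,192,216,226,248,lambda h:(h[...,1]<90)&(h[...,2]>120)): print(c[0].round(2),round(c[1],1),c[3].round(1),c[4].round(2),plane("top",c[4],.068).round(4),plane("top",c[0],.07).round(4))
print("holes scene (dark)")
for c in comp(s,320,362,232,262,lambda h:h[...,2]<60): print(c[0].round(2),round(c[1],1),plane("scene",c[0],.033).round(4))
print("strap px")
O=np.array([.5501,.0907]);ex=np.array([-.01086,-.99994]);ey=np.array([-ex[1],ex[0]])
for d in(.045,.105,.158):
    p=np.r_[O+ex*d-ey*.054,.033];print(d,p.round(4),proj("top",p).round(2),proj("scene",p).round(2))
for n,z in(("top",.07),("scene",.07)):
    for c in ([.5095,.3225],[.509,.3195]):
      print(n,c,proj(n,[c[0],c[1],z]).round(2),proj(n,[c[0],c[1],.127]).round(2))
E
python3 m2.py
python3 - <<'E'
import cv2
t=cv2.imread("pics/top0.png");s=cv2.imread("pics/scene0.png")
a=cv2.resize(t[222:252,187:221],None,fx=14,fy=14,interpolation=cv2.INTER_CUBIC)
b=cv2.resize(s[262:306,258:302],None,fx=9,fy=9,interpolation=cv2.INTER_CUBIC)
h=max(a.shape[0],b.shape[0]);import numpy as np
o=np.zeros((h,a.shape[1]+b.shape[1]+5,3),np.uint8);o[:a.shape[0],:a.shape[1]]=a;o[:b.shape[0],-b.shape[1]:]=b[:h]
print(o.shape,a.shape);cv2.imwrite("pics/c0.png",o[:, :800])
E
```

```text
holes top
[315.67 243.31] 19.3 [0.496  0.0469 0.033 ]
[339.45 243.67] 18.2 [ 0.4951 -0.0131  0.033 ]
[360.4  243.96] 18.4 [ 0.4943 -0.0659  0.033 ]
[328.7  250.96] 57.4 [0.4767 0.014  0.033 ]
collar top0
[202.35 236.57] 114.2 [ 3.   5.5 15.1 11.9] [202.06 236.94] [0.5099 0.3257 0.068 ] [0.5107 0.3245 0.07  ]
holes scene (dark)
strap px
0.045 [0.4956 0.0463 0.033 ] [[315.9  243.45]] [[335.51 256.68]]
0.105 [ 0.495  -0.0137  0.033 ] [[339.69 243.71]] [[343.96 247.28]]
0.158 [ 0.4944 -0.0667  0.033 ] [[360.71 243.94]] [[350.9  239.54]]
top [0.5095, 0.3225] [[203.17 237.06]] [[197.41 235.56]]
top [0.509, 0.3195] [[204.39 237.26]] [[198.68 235.77]]
scene [0.5095, 0.3225] [[280.54 294.32]] [[279.49 268.27]]
scene [0.509, 0.3195] [[281.43 293.67]] [[280.4  267.66]]
(420, 877, 3) (420, 476, 3)
```

View pics/c0.png

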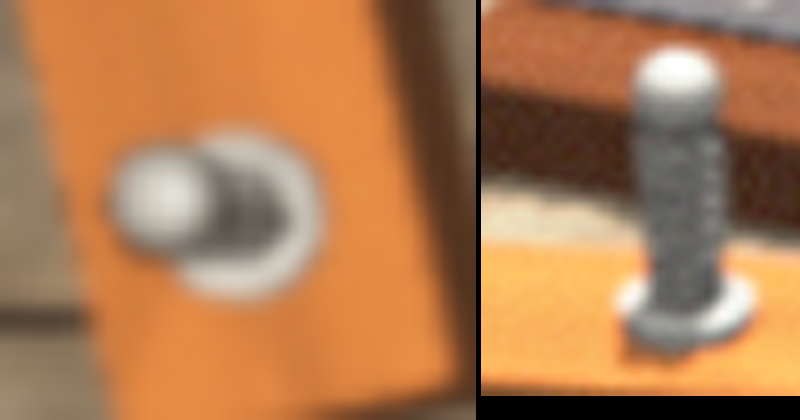

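Both views put the collar centre at about (0.5095, 0.3213). The end hole is at about (0.4944, -0.0663). Now I settle above the punch and descend.

Run:
```python
from h import *
rows([(.5095,.3213,z,-2.906) for z in (.22,.20,.175,.155,.15,.15,.15,.15)],-.2)
```

```text
t 6.3 p [0.5074 0.3311 0.2201] o [ 3.1369e+00  1.0000e-03 -2.8947e+00] F [-0.86  0.16 -0.47] op 0.0514
0.0008 -0.0200 0.0002 0.0015 0.0003 0.0036 -0.2
0.0008 -0.0202 0.0402 0.0015 0.0003 0.0036 -0.2
0.0009 -0.0204 0.0902 0.0015 0.0003 0.0036 -0.2
0.0009 -0.0206 0.1302 0.0015 0.0003 0.0036 -0.2
0.0009 -0.0206 0.1402 0.0015 0.0003 0.0036 -0.2
0.0009 -0.0206 0.1402 0.0015 0.0003 0.0036 -0.2
0.0009 -0.0206 0.1402 0.0015 0.0003 0.0036 -0.2
0.0009 -0.0206 0.1402 0.0015 0.0003 0.0036 -0.2
```

step_arm --rows "0.0008 -0.02 0 0.0015 0.0003 0.0036 -0.2; 0.0008 -0.0202 0.02 0.0015 0.0003 0.0036 -0.2; 0.0009 -0.0204 0.06 0.0015 0.0003 0.0036 -0.2; 0.0009 -0.0206 0.1 0.0015 0.0003 0.0036 -0.2; 0.0009 -0.0206 0.13 0.0015 0.0003 0.0036 -0.2; 0.0009 -0.0206 0.14 0.0015 0.0003 0.0036 -0.2; 0.0009 -0.0206 0.14 0.0015 0.0003 0.0036 -0.2; 0.0009 -0.0206 0.14 0.0015 0.0003 0.0036 -0.2"

```text
t: 6.97
tool_pos: [0.51, 0.3199, 0.1502]
orientation: [-3.141, 0.0, -2.908]
ft_force: [0.4, 0.9, -0.8]
opening: 0.0516
```

Run:
```python
from h import *
rows([(.5095,.3213,z,-2.906) for z in (.14,.12,.10,.085,.077,.0735,.0725,.0725)],-.2)
```

```text
t 6.97 p [0.51   0.3199 0.1502] o [-3.1410e+00  1.0000e-04 -2.9081e+00] F [ 0.37  0.85 -0.84] op 0.0516
0.0003 0.0030 0.0204 -0.0002 0.0000 -0.0007 -0.2
0.0003 0.0030 0.0604 -0.0002 0.0000 -0.0007 -0.2
0.0003 0.0030 0.1004 -0.0002 0.0000 -0.0007 -0.2
0.0004 0.0030 0.1304 -0.0002 0.0000 -0.0007 -0.2
0.0004 0.0030 0.1464 -0.0002 0.0000 -0.0007 -0.2
0.0004 0.0030 0.1534 -0.0002 0.0000 -0.0007 -0.2
0.0004 0.0030 0.1554 -0.0002 0.0000 -0.0007 -0.2
0.0004 0.0030 0.1554 -0.0002 0.0000 -0.0007 -0.2
```

step_arm --rows "0.0003 0.003 0.0204 0 0 -0.0007 -0.2; 0.0003 0.003 0.0604 0 0 -0.0007 -0.2; 0.0003 0.003 0.1 0 0 -0.0007 -0.2; 0.0004 0.003 0.13 0 0 -0.0007 -0.2; 0.0004 0.003 0.146 0 0 -0.0007 -0.2; 0.0004 0.003 0.153 0 0 -0.0007 -0.2; 0.0004 0.003 0.155 0 0 -0.0007 -0.2; 0.0004 0.003 0.155 0 0 -0.0007 -0.2"

```text
t: 7.63
tool_pos: [0.5102, 0.3216, 0.0734]
orientation: [-3.141, 0.002, -2.906]
ft_force: [0.3, -0.2, -0.9]
opening: 0.0513
```

Run:
```python
from h import *
rows([(.5095,.3213,.0725,-2.906)],-.2)
sc=r.snapshot("scene")[...,::-1]
cv2.imwrite("pics/b2.png",cv2.resize(sc[220:330,215:325],None,fx=5.4,fy=5.4,interpolation=cv2.INTER_CUBIC))
```

```text
t 7.63 p [0.5102 0.3216 0.0734] o [-3.1415e+00  1.6000e-03 -2.9061e+00] F [ 0.35 -0.15 -0.9 ] op 0.0513
0.0015 -0.0003 0.0019 -0.0000 0.0005 -0.0000 -0.2
```

View pics/b2.png

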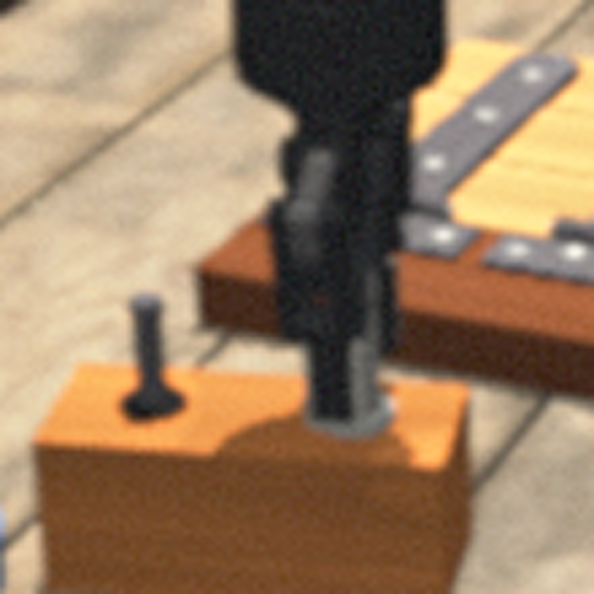

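The fingers straddle the punch, with the collar visible at about (350,420). Closing.

step_arm --rows "0.0005 0 0.002 0 0 0 -0.1; 0.0005 0 0.002 0 0 0 0.1; 0.0005 0 0.002 0 0 0 0.3; 0.0005 0 0.002 0 0 0 0.6; 0.0005 0 0.002 0 0 0 1; 0.0005 0 0.002 0 0 0 1; 0.0005 0 0.002 0 0 0 1; 0.0005 0 0.002 0 0 0 1"

```text
t: 8.35
tool_pos: [0.5105, 0.3222, 0.0734]
orientation: [3.141, 0.003, -2.906]
ft_force: [-0.4, 0.1, 4.3]
opening: 0.0159
```

Run:
```python
from h import *
s=r.observe();print(s['moment'])
rows([(.5095,.3213,z,-2.906) for z in (.074,.078,.09,.105,.125,.145,.155,.155)],1)
```

```text
[ 0.06691973  0.124526   -0.02709005]
t 8.35 p [0.5105 0.3222 0.0734] o [ 3.1407e+00  2.9000e-03 -2.9060e+00] F [-0.38  0.07  4.26] op 0.0159
0.0024 -0.0013 -0.0012 0.0003 0.0009 0.0000 1
0.0023 -0.0013 -0.0092 0.0003 0.0009 0.0000 1
0.0023 -0.0012 -0.0332 0.0003 0.0009 0.0000 1
0.0022 -0.0012 -0.0632 0.0003 0.0009 0.0000 1
0.0021 -0.0012 -0.1032 0.0003 0.0009 0.0000 1
0.0020 -0.0011 -0.1432 0.0003 0.0009 0.0000 1
0.0019 -0.0011 -0.1632 0.0003 0.0009 0.0000 1
0.0019 -0.0011 -0.1632 0.0003 0.0009 0.0000 1
```

It's gripped, and the fingertips are bearing on the collar. Lifting straight up.

step_arm --rows "0 0 -0.0012 0.0003 0.0009 0 1; 0 0 -0.0092 0.0003 0.0009 0 1; 0 0 -0.033 0.0003 0.0009 0 1; 0 0 -0.063 0.0003 0.0009 0 1; 0 0 -0.103 0.0003 0.0009 0 1; 0 0 -0.143 0.0003 0.0009 0 1; 0 0 -0.175 0.0003 0.0009 0 1; 0 0 -0.18 0.0003 0.0009 0 1"

```text
t: 9.02
tool_pos: [0.5125, 0.3231, 0.1675]
orientation: [3.139, 0.006, -2.907]
ft_force: [0.6, 1.4, -1.0]
opening: 0.0164
```

Run:
```python
from h import *
rows([(.5095,.3213,.18,-2.906)],1)
sc=r.snapshot("scene")[...,::-1]
cv2.imwrite("pics/b3.png",cv2.resize(sc[180:330,200:340],None,fx=4,fy=4,interpolation=cv2.INTER_CUBIC))
```

```text
t 9.02 p [0.5125 0.3231 0.1675] o [ 3.139   0.0063 -2.9065] F [ 0.63  1.37 -0.95] op 0.0164
0.0066 -0.0020 -0.0250 0.0008 0.0020 -0.0002 1
```

View pics/b3.png

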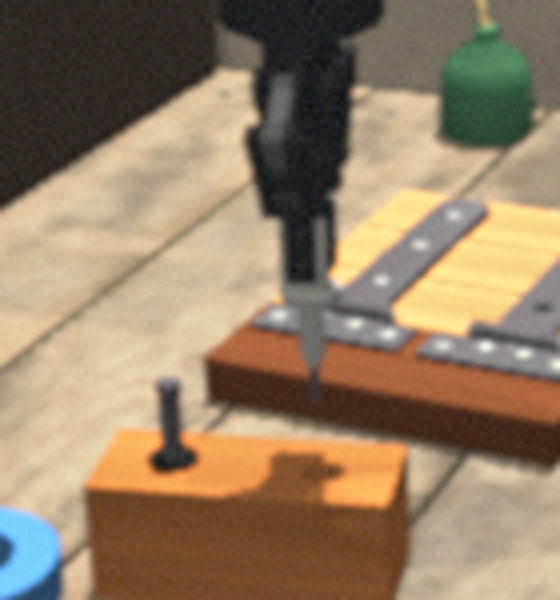

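The punch is held, with its collar at (313,292) and its point at (315,400) in the crop. It's clear of the block, so I move over the hatch.

Run:
```python
from h import *
print(r.observe()['qpos'].round(3))
s=r.observe();a=s['tool_pos'];b=np.array([.4954,-.0654,.175])
rows([np.r_[a+(b-a)*k,-2.906] for k in (.03,.09,.16,.23,.30,.37,.44,.51)],1)
```

```text
[-0.906  0.372  0.336  1.786 -0.143  1.002  1.292]
t 9.07 p [0.5119 0.3228 0.1664] o [ 3.1395  0.0049 -2.9063] F [ 0.26  0.32 -0.66] op 0.0163
0.0064 -0.0224 -0.0006 0.0007 0.0016 -0.0001 1
0.0192 -0.0673 -0.0018 0.0007 0.0016 -0.0001 1
0.0341 -0.1196 -0.0032 0.0007 0.0016 -0.0001 1
0.0490 -0.1719 -0.0046 0.0007 0.0016 -0.0001 1
0.0639 -0.2242 -0.0060 0.0007 0.0016 -0.0001 1
0.0788 -0.2765 -0.0074 0.0007 0.0016 -0.0001 1
0.0937 -0.3288 -0.0088 0.0007 0.0016 -0.0001 1
0.1087 -0.3811 -0.0101 0.0007 0.0016 -0.0001 1
```

step_arm --rows "0.0064 -0.0224 0 0.0007 0.0016 0 1; 0.0192 -0.0673 -0.0018 0.0007 0.0016 0 1; 0.034 -0.12 -0.0032 0.0007 0.0016 0 1; 0.049 -0.172 -0.0046 0.0007 0.0016 0 1; 0.064 -0.224 -0.006 0.0007 0.0016 0 1; 0.079 -0.2765 -0.0074 0.0007 0.0016 0 1; 0.0937 -0.329 -0.0088 0.0007 0.0016 0 1; 0.1087 -0.381 -0.01 0.0007 0.0016 0 1"

```text
t: 9.73
tool_pos: [0.5017, 0.122, 0.1691]
orientation: [-3.141, -0.004, -2.907]
ft_force: [0.6, 0.1, -1.2]
opening: 0.0161
```

Run:
```python
from h import *
s=r.observe();a=s['tool_pos'];b=np.array([.4954,-.0654,.175])
rows([np.r_[a+(b-a)*k,-2.906] for k in (.18,.36,.54,.7,.83,.93,1,1)],1)
```

```text
t 9.73 p [0.5017 0.122  0.1691] o [-3.1406 -0.0038 -2.9072] F [ 0.6   0.07 -1.18] op 0.0161
0.0179 -0.0651 -0.0020 -0.0003 -0.0012 -0.0004 1
0.0357 -0.1302 -0.0040 -0.0003 -0.0012 -0.0004 1
0.0536 -0.1953 -0.0060 -0.0003 -0.0012 -0.0004 1
0.0695 -0.2531 -0.0077 -0.0003 -0.0012 -0.0004 1
0.0824 -0.3001 -0.0091 -0.0003 -0.0012 -0.0004 1
0.0923 -0.3363 -0.0102 -0.0003 -0.0012 -0.0004 1
0.0993 -0.3616 -0.0110 -0.0003 -0.0012 -0.0004 1
0.0993 -0.3616 -0.0110 -0.0003 -0.0012 -0.0004 1
```

step_arm --rows "0.018 -0.065 -0.002 0 -0.0012 -0.0004 1; 0.0357 -0.13 -0.004 0 -0.0012 -0.0004 1; 0.0536 -0.195 -0.006 0 -0.0012 -0.0004 1; 0.0695 -0.253 -0.0077 0 -0.0012 -0.0004 1; 0.0824 -0.3 -0.009 0 -0.0012 -0.0004 1; 0.0923 -0.336 -0.01 0 -0.0012 -0.0004 1; 0.0993 -0.3616 -0.011 0 -0.0012 -0.0004 1; 0.0993 -0.3616 -0.011 0 -0.0012 -0.0004 1"

```text
t: 10.4
tool_pos: [0.4931, -0.0705, 0.1739]
orientation: [-3.139, -0.003, -2.913]
ft_force: [0.3, -0.1, -2.8]
opening: 0.0163
```

Run:
```python
from h import *
rows([(.4954,-.0654,z,-2.906) for z in (.17,.16,.15,.14,.13,.12,.118,.118)],1)
```

```text
t 10.4 p [ 0.4931 -0.0705  0.1739] o [-3.1391 -0.0034 -2.9134] F [ 0.33 -0.1  -2.78] op 0.0163
-0.0068 0.0089 0.0077 -0.0008 -0.0011 -0.0024 1
-0.0069 0.0089 0.0277 -0.0008 -0.0011 -0.0024 1
-0.0070 0.0090 0.0477 -0.0008 -0.0011 -0.0024 1
-0.0070 0.0090 0.0677 -0.0008 -0.0011 -0.0024 1
-0.0071 0.0091 0.0877 -0.0008 -0.0011 -0.0024 1
-0.0072 0.0091 0.1077 -0.0008 -0.0011 -0.0024 1
-0.0072 0.0092 0.1117 -0.0008 -0.0011 -0.0024 1
-0.0072 0.0092 0.1117 -0.0008 -0.0011 -0.0024 1
```

step_arm --rows "-0.0068 0.0089 0.0077 -0.0008 -0.0011 -0.0024 1; -0.007 0.009 0.0277 -0.0008 -0.0011 -0.0024 1; -0.007 0.009 0.0477 -0.0008 -0.0011 -0.0024 1; -0.007 0.009 0.0677 -0.0008 -0.0011 -0.0024 1; -0.007 0.009 0.0877 -0.0008 -0.0011 -0.0024 1; -0.0072 0.009 0.107 -0.0008 -0.0011 -0.0024 1; -0.0072 0.0092 0.111 -0.0008 -0.0011 -0.0024 1; -0.0072 0.0092 0.111 -0.0008 -0.0011 -0.0024 1"

```text
t: 11.07
tool_pos: [0.4943, -0.0652, 0.117]
orientation: [3.141, -0.003, -2.905]
ft_force: [-0.4, -0.2, -0.6]
opening: 0.0164
```

Run:
```python
from h import *
t=r.snapshot("top")[...,::-1];sc=r.snapshot("scene")[...,::-1]
cv2.imwrite("pics/top3.png",t);cv2.imwrite("pics/scene3.png",sc)
a=cv2.resize(sc[190:260,300:400],None,fx=8,fy=8,interpolation=cv2.INTER_CUBIC);cv2.imwrite("pics/d1.png",a)
a=cv2.resize(t[200:280,310:410],None,fx=7,fy=7,interpolation=cv2.INTER_CUBIC);cv2.imwrite("pics/d2.png",a)
rows([(.4954,-.0654,.118,-2.906)],1)
h=np.r_[.4944,-.0663,.035]
print(proj("scene",[h,h+[0,0,.0175],h+[0,0,.073]]).round(2),proj("top",[h]))
```

```text
t 11.17 p [ 0.4956 -0.0654  0.1184] o [-3.1414e+00  1.0000e-04 -2.9059e+00] F [-0.12  0.36 -1.07] op 0.0162
0.0004 0.0002 0.0007 -0.0001 0.0000 0.0000 1
[[350.86 238.89]
 [350.96 232.68]
 [351.31 212.56]] [[360.60462835 243.89209714]]
```

View pics/d1.png

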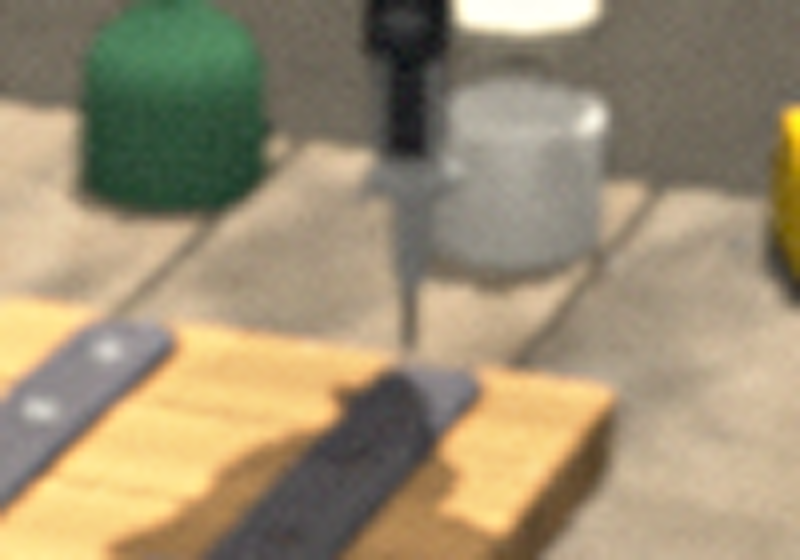

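View pics/d2.png

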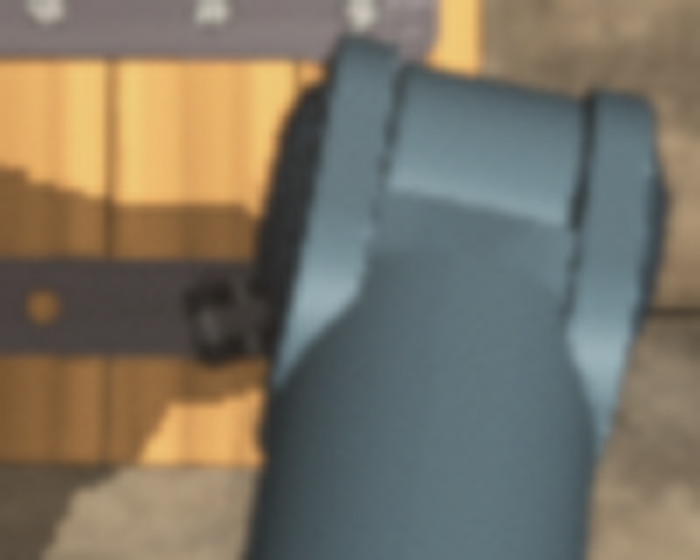

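In the scene crop the point hangs at (408,347) and the collar at (416,178). The top view is blocked by the wrist. I'll check the punch's tilt by differencing against the earlier picture.

```bash
cat > tilt.py <<'E'
from h import *
import sys
def cen(img,bg,tcp,rng,half=9):
    d=np.abs(img.astype(float)-bg.astype(float)).sum(2);out=[]
    for z in rng:
        u,v=proj("scene",[tcp[0],tcp[1],z])[0]
        y=int(round(v));xs=np.arange(int(u)-half,int(u)+half+1)
        w=np.clip(d[y-0:y+1,xs].mean(0)-50,0,None)
        out.append((z,y,round(u,2),round(float((w*xs).sum()/w.sum()),2),int((w>0).sum())))
    return out
if __name__=="__main__":
    im=cv2.imread("pics/scene3.png");bg=cv2.imread("pics/scene1.png")
    for o in cen(im,bg,(.4944,-.0663),np.arange(.055,.115,.003)):print(o)
E
python3 tilt.py
```

```text
(np.float64(0.055), 232, np.float64(350.98), 350.72, 3)
(np.float64(0.058), 231, np.float64(351.0), 350.73, 4)
(np.float64(0.061000000000000006), 230, np.float64(351.02), 350.69, 4)
(np.float64(0.064), 229, np.float64(351.03), 350.8, 3)
(np.float64(0.067), 227, np.float64(351.05), 350.78, 4)
(np.float64(0.07), 226, np.float64(351.07), 350.68, 4)
(np.float64(0.07300000000000001), 225, np.float64(351.09), 350.81, 5)
(np.float64(0.07600000000000001), 224, np.float64(351.11), 350.77, 5)
(np.float64(0.07900000000000001), 223, np.float64(351.13), 350.08, 5)
(np.float64(0.08200000000000002), 222, np.float64(351.14), 349.69, 4)
(np.float64(0.08500000000000002), 221, np.float64(351.16), 349.75, 4)
(np.float64(0.08800000000000002), 220, np.float64(351.18), 350.09, 5)
(np.float64(0.09100000000000003), 219, np.float64(351.2), 350.36, 6)
(np.float64(0.09400000000000003), 218, np.float64(351.22), 350.66, 6)
(np.float64(0.09700000000000003), 217, np.float64(351.24), 350.69, 6)
(np.float64(0.10000000000000003), 216, np.float64(351.26), 350.73, 6)
(np.float64(0.10300000000000004), 214, np.float64(351.28), 350.42, 10)
(np.float64(0.10600000000000004), 213, np.float64(351.29), 349.81, 13)
(np.float64(0.10900000000000004), 212, np.float64(351.31), 349.19, 11)
(np.float64(0.11200000000000004), 211, np.float64(351.33), 349.14, 10)
```

The barrel is vertical to within noise, and the point sits about 0.3 px (0.8 mm) towards +x. I'll nudge x and go down to just above the wood.

Run:
```python
from h import *
rows([(.4948,-.0656,z,-2.906) for z in (.117,.114,.111,.107,.104,.102,.102,.102)],1)
```

```text
t 11.17 p [ 0.4956 -0.0654  0.1184] o [-3.1414e+00  1.0000e-04 -2.9059e+00] F [-0.12  0.36 -1.07] op 0.0162
0.0017 0.0001 0.0027 -0.0001 0.0000 0.0000 1
0.0017 0.0001 0.0087 -0.0001 0.0000 0.0000 1
0.0017 0.0001 0.0147 -0.0001 0.0000 0.0000 1
0.0017 0.0001 0.0227 -0.0001 0.0000 0.0000 1
0.0017 0.0001 0.0287 -0.0001 0.0000 0.0000 1
0.0017 0.0001 0.0327 -0.0001 0.0000 0.0000 1
0.0017 0.0001 0.0327 -0.0001 0.0000 0.0000 1
0.0017 0.0001 0.0327 -0.0001 0.0000 0.0000 1
```

step_arm --rows "0.0017 0 0.0027 0 0 0 1; 0.0017 0 0.0087 0 0 0 1; 0.0017 0 0.0147 0 0 0 1; 0.0017 0 0.0227 0 0 0 1; 0.0017 0 0.0287 0 0 0 1; 0.0017 0 0.0327 0 0 0 1; 0.0017 0 0.0327 0 0 0 1; 0.0017 0 0.0327 0 0 0 1"

```text
t: 11.83
tool_pos: [0.4947, -0.0657, 0.1018]
orientation: [-3.141, -0.0, -2.906]
ft_force: [-0.4, 0.7, -1.1]
opening: 0.0162
```

Run:
```python
from h import *
sc=r.snapshot("scene")[...,::-1];cv2.imwrite("pics/scene4.png",sc)
a=cv2.resize(sc[205:255,325:380],None,fx=11,fy=11,interpolation=cv2.INTER_CUBIC);cv2.imwrite("pics/d3.png",a)
rows([(.4948,-.0656,z,-2.906) for z in (.102,)],1)
print((proj("scene",[.4944,-.0663,.035])-[325,205]+.5)*11-.5)
from tilt import cen
for o in cen(sc,cv2.imread("pics/scene1.png"),(.4944,-.0663),np.arange(.039,.064,.003)):print(o)
```

```text
t 11.88 p [ 0.4948 -0.0657  0.102 ] o [-3.1413  0.     -2.9058] F [-0.77  0.51 -2.38] op 0.0165
-0.0000 0.0002 -0.0001 -0.0001 0.0000 0.0000 1
[[289.42796093 377.8086058 ]]
(np.float64(0.039), 237, np.float64(350.88), 348.72, 15)
(np.float64(0.042), 236, np.float64(350.9), 349.46, 9)
(np.float64(0.045000000000000005), 235, np.float64(350.92), 350.47, 6)
(np.float64(0.04800000000000001), 234, np.float64(350.94), 350.86, 3)
(np.float64(0.05100000000000001), 233, np.float64(350.95), 350.81, 3)
(np.float64(0.05400000000000001), 232, np.float64(350.97), 350.86, 4)
(np.float64(0.057000000000000016), 231, np.float64(350.99), 350.8, 5)
(np.float64(0.06000000000000002), 230, np.float64(351.01), 350.83, 5)
(np.float64(0.06300000000000003), 229, np.float64(351.03), 350.95, 7)
```

View pics/d3.png

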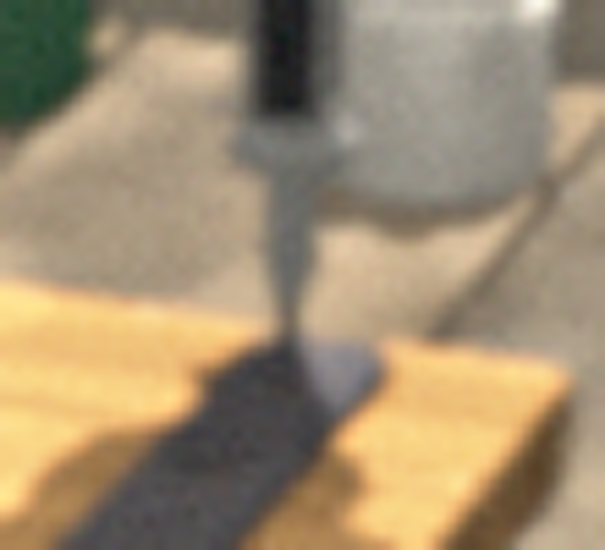

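It's aligned laterally to within about 0.1 px. Now the steady press, straight down, keeping track of the force.

step_arm --rows "0 0 0.003 0 0 0 1; 0 0 0.006 0 0 0 1; 0 0 0.009 0 0 0 1; 0 0 0.012 0 0 0 1; 0 0 0.015 0 0 0 1; 0 0 0.018 0 0 0 1; 0 0 0.02 0 0 0 1; 0 0 0.02 0 0 0 1"

```text
t: 12.55
tool_pos: [0.4953, -0.0657, 0.0926]
orientation: [3.141, 0.001, -2.906]
ft_force: [-1.7, 1.7, 6.3]
opening: 0.0159
```

Run:
```python
from h import *
s=r.observe();print(s['ft_force'].round(2),s['moment'].round(3))
rows([(.4948,-.0656,z,-2.906) for z in (.091,.086,)],1)
```

```text
[-1.66  1.71  6.29] [0.053 0.47  0.01 ]
t 12.55 p [ 0.4953 -0.0657  0.0926] o [ 3.1415e+00  5.0000e-04 -2.9060e+00] F [-1.66  1.71  6.29] op 0.0159
0.0009 0.0003 0.0032 0.0000 0.0002 0.0000 1
0.0009 0.0003 0.0132 0.0000 0.0002 0.0000 1
```

The net force is about 8 N, which means the pin is about 3 mm in. Pressing on about 6 mm.

step_arm --rows "0.0009 0.0003 0.003 0 0.0002 0 1; 0.0009 0.0003 0.005 0 0.0002 0 1; 0.0009 0.0003 0.007 0 0.0002 0 1; 0.0009 0.0003 0.009 0 0.0002 0 1; 0.0009 0.0003 0.011 0 0.0002 0 1; 0.0009 0.0003 0.0125 0 0.0002 0 1; 0.0009 0.0003 0.0135 0 0.0002 0 1; 0.0009 0.0003 0.0135 0 0.0002 0 1"

```text
t: 13.22
tool_pos: [0.4955, -0.0657, 0.0874]
orientation: [3.141, 0.001, -2.906]
ft_force: [-3.4, 0.7, 11.8]
opening: 0.0164
```

Run:
```python
from h import *
sc=r.snapshot("scene")[...,::-1];cv2.imwrite("pics/scene5.png",sc)
a=cv2.resize(sc[205:255,325:380],None,fx=11,fy=11,interpolation=cv2.INTER_CUBIC);cv2.imwrite("pics/d4.png",a)
s=r.observe();print(s['ft_force'].round(2),s['moment'].round(3))
rows([(.4948,-.0656,z,-2.906) for z in (.085,)],1)
```

```text
[-3.66  0.64 11.16] [ 0.113  0.924 -0.019]
t 13.27 p [ 0.4955 -0.0657  0.0874] o [ 3.1407e+00  7.0000e-04 -2.9062e+00] F [-3.66  0.64 11.16] op 0.0162
0.0013 0.0005 0.0048 0.0003 0.0002 -0.0001 1
```

View pics/d4.png

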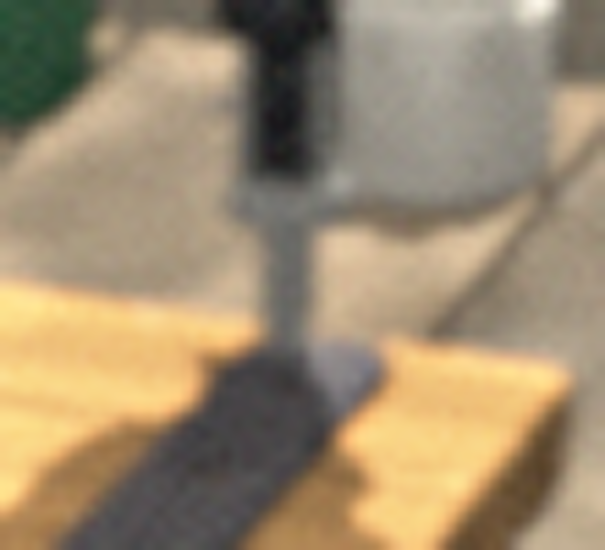

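The net force is about 13 N, so the pin is about 8 mm in. I go slightly deeper, easing the side load, and hold there.

step_arm --rows "0.0016 0.0005 0.0034 0 0.0002 0 1; 0.0019 0.0005 0.0042 0 0.0002 0 1; 0.0022 0.0005 0.005 0 0.0002 0 1; 0.0022 0.0005 0.0054 0 0.0002 0 1; 0.0022 0.0005 0.0054 0 0.0002 0 1; 0.0022 0.0005 0.0054 0 0.0002 0 1; 0.0022 0.0005 0.0054 0 0.0002 0 1; 0.0022 0.0005 0.0054 0 0.0002 0 1"

```text
t: 13.93
tool_pos: [0.4955, -0.0657, 0.0865]
orientation: [3.14, 0.002, -2.906]
ft_force: [-3.2, 0.3, 11.7]
opening: 0.0166
```

Run:
```python
from h import *
s=r.observe();print(s['ft_force'].round(2),s['moment'].round(3))
rows([(.4944,-.0656,z,-2.906) for z in (.085,)],1)
```

```text
[-3.25  0.29 11.74] [ 0.156  0.89  -0.032]
t 13.93 p [ 0.4955 -0.0657  0.0865] o [ 3.1399e+00  1.5000e-03 -2.9064e+00] F [-3.25  0.29 11.74] op 0.0166
0.0020 0.0008 0.0030 0.0005 0.0005 -0.0001 1
```

step_arm --rows "0.002 0.0008 0.0042 0 0.0005 0 1; 0.002 0.0008 0.0048 0 0.0005 0 1; 0.002 0.0008 0.0052 0 0.0005 0 1; 0.002 0.0008 0.0052 0 0.0005 0 1; 0.002 0.0008 0.0052 0 0.0005 0 1; 0.002 0.0008 0.0052 0 0.0005 0 1; 0.002 0.0008 0.0052 0 0.0005 0 1; 0.002 0.0008 0.0052 0 0.0005 0 1"

```text
t: 14.6
tool_pos: [0.4955, -0.0658, 0.0859]
orientation: [3.139, 0.002, -2.907]
ft_force: [-2.9, -0.1, 13.0]
opening: 0.0163
```

Run:
```python
from h import *
sc=r.snapshot("scene");s=r.observe();print(s['ft_force'].round(2),s['moment'].round(3))
sc=sc[...,::-1];cv2.imwrite("pics/scene6.png",sc)
a=cv2.resize(sc[205:255,325:380],None,fx=11,fy=11,interpolation=cv2.INTER_CUBIC);cv2.imwrite("pics/d5.png",a)
rows([(.4944,-.0656,z,-2.906) for z in (.084,)],1)
```

```text
[-3.62  1.04 12.92] [0.142 0.906 0.014]
t 14.65 p [ 0.4955 -0.0658  0.0858] o [ 3.1393e+00  1.5000e-03 -2.9068e+00] F [-3.62  1.04 12.92] op 0.0161
0.0021 0.0009 0.0037 0.0007 0.0005 -0.0002 1
```

View pics/d5.png

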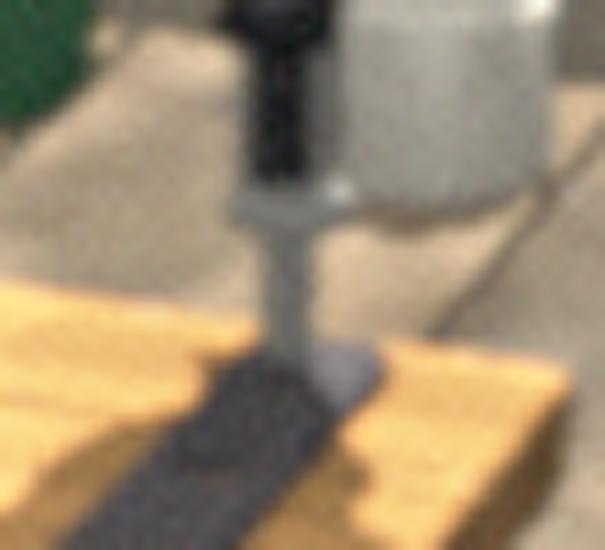

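The net force is about 14.2 N, so the pin is about 9 mm in. I hold briefly, then unload straight up, fading out the side correction as the load drops.

step_arm --rows "0.0021 0.0009 0.0037 0 0.0005 0 1; 0.0021 0.0009 0.0037 0 0.0005 0 1; 0.0021 0.0009 0.0037 0 0.0005 0 1; 0.0018 0.0008 0.001 0 0.0004 0 1; 0.0014 0.0006 -0.003 0 0.0003 0 1; 0.001 0.0004 -0.008 0 0.0002 0 1; 0.0006 0.0002 -0.013 0 0 0 1; 0.0002 0 -0.018 0 0 0 1"

```text
t: 15.32
tool_pos: [0.4954, -0.0659, 0.0955]
orientation: [3.139, 0.001, -2.907]
ft_force: [-1.0, 0.8, -1.6]
opening: 0.0161
```

Run:
```python
from h import *
s=r.observe();print(s['ft_force'].round(2))
rows([(.4955,-.0657,z,-2.906) for z in (.1,.106,.115,.13,.15,.17,.18,.185)],1)
```

```text
[-1.03  0.84 -1.63]
t 15.32 p [ 0.4954 -0.0659  0.0955] o [ 3.1387e+00  1.5000e-03 -2.9069e+00] F [-1.03  0.84 -1.63] op 0.0161
-0.0003 0.0003 -0.0090 0.0009 0.0005 -0.0003 1
-0.0003 0.0003 -0.0210 0.0009 0.0005 -0.0003 1
-0.0003 0.0004 -0.0390 0.0009 0.0005 -0.0003 1
-0.0004 0.0005 -0.0690 0.0009 0.0005 -0.0003 1
-0.0004 0.0006 -0.1090 0.0009 0.0005 -0.0003 1
-0.0005 0.0007 -0.1490 0.0009 0.0005 -0.0003 1
-0.0005 0.0008 -0.1690 0.0009 0.0005 -0.0003 1
-0.0005 0.0008 -0.1790 0.0009 0.0005 -0.0003 1
```

step_arm --rows "0 0 -0.009 0 0 0 1; 0 0 -0.021 0 0 0 1; 0 0 -0.039 0.0004 0.0003 0 1; 0 0 -0.069 0.0009 0.0005 0 1; 0 0 -0.109 0.0009 0.0005 0 1; 0 0 -0.149 0.0009 0.0005 0 1; 0 0 -0.17 0.0009 0.0005 0 1; 0 0 -0.178 0.0009 0.0005 0 1"

```text
t: 15.98
tool_pos: [0.497, -0.0663, 0.1869]
orientation: [-3.141, 0.005, -2.907]
ft_force: [-0.1, -0.5, -1.2]
opening: 0.0164
```

Run:
```python
from h import *
sc=r.snapshot("scene")[...,::-1];cv2.imwrite("pics/scene7.png",sc)
cv2.imwrite("pics/d6.png",cv2.resize(sc[150:300,260:400],None,fx=4,fy=4,interpolation=cv2.INTER_CUBIC))
s=r.observe();a=s['tool_pos'];b=np.array([.5105,.3222,.190])
rows([np.r_[a+(b-a)*k,-2.906] for k in (.03,.09,.16,.23,.30,.37,.44,.51)],1)
```

```text
t 16.03 p [ 0.4967 -0.0662  0.1865] o [-3.1413  0.0038 -2.9069] F [ 0.27 -0.21 -0.84] op 0.0158
-0.0062 0.0225 -0.0002 -0.0001 0.0012 -0.0003 1
-0.0187 0.0674 -0.0006 -0.0001 0.0012 -0.0003 1
-0.0332 0.1199 -0.0010 -0.0001 0.0012 -0.0003 1
-0.0477 0.1723 -0.0015 -0.0001 0.0012 -0.0003 1
-0.0623 0.2247 -0.0020 -0.0001 0.0012 -0.0003 1
-0.0768 0.2772 -0.0024 -0.0001 0.0012 -0.0003 1
-0.0913 0.3296 -0.0029 -0.0001 0.0012 -0.0003 1
-0.1058 0.3821 -0.0033 -0.0001 0.0012 -0.0003 1
```

View pics/d6.png

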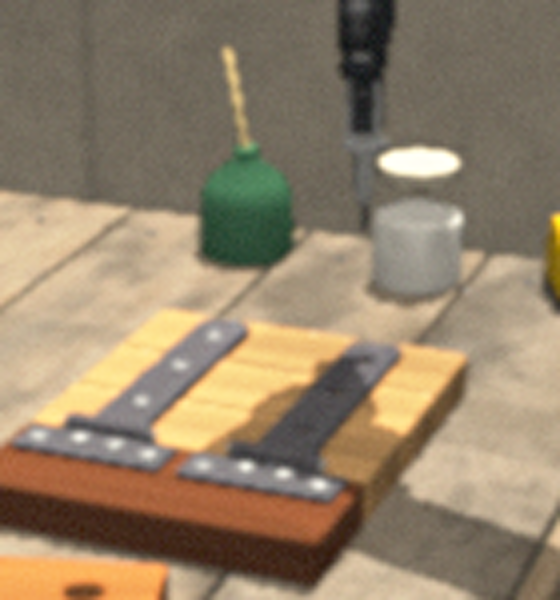

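The strap is still flat. The punch is clear and upright at (365,180), with its point at (365,225). I'm carrying it back to the block.

step_arm --rows "-0.0062 0.0225 0 0 0.0012 0 1; -0.0187 0.0674 0 0 0.0012 0 1; -0.0332 0.12 -0.001 0 0.0012 0 1; -0.0477 0.172 -0.0015 0 0.0012 0 1; -0.0623 0.225 -0.002 0 0.0012 0 1; -0.0768 0.277 -0.0024 0 0.0012 0 1; -0.0913 0.33 -0.003 0 0.0012 0 1; -0.1058 0.382 -0.0033 0 0.0012 0 1"

```text
t: 16.7
tool_pos: [0.5025, 0.133, 0.1868]
orientation: [-3.141, -0.003, -2.907]
ft_force: [1.4, -0.5, -1.8]
opening: 0.0163
```

Run:
```python
from h import *
s=r.observe();a=s['tool_pos'];b=np.array([.5105,.3222,.180])
rows([np.r_[a+(b-a)*k,-2.906] for k in (.17,.34,.51,.67,.81,.92,1,1)],1)
```

```text
t 16.7 p [0.5025 0.133  0.1868] o [-3.1410e+00 -2.5000e-03 -2.9067e+00] F [ 1.44 -0.5  -1.82] op 0.0163
-0.0176 0.0619 0.0022 -0.0002 -0.0008 -0.0002 1
-0.0352 0.1239 0.0045 -0.0002 -0.0008 -0.0002 1
-0.0528 0.1858 0.0067 -0.0002 -0.0008 -0.0002 1
-0.0694 0.2441 0.0088 -0.0002 -0.0008 -0.0002 1
-0.0839 0.2951 0.0106 -0.0002 -0.0008 -0.0002 1
-0.0953 0.3352 0.0120 -0.0002 -0.0008 -0.0002 1
-0.1036 0.3643 0.0131 -0.0002 -0.0008 -0.0002 1
-0.1036 0.3643 0.0131 -0.0002 -0.0008 -0.0002 1
```

step_arm --rows "-0.0176 0.062 0.0022 0 -0.0008 0 1; -0.0352 0.124 0.0045 0 -0.0008 0 1; -0.0528 0.186 0.0067 0 -0.0008 0 1; -0.0694 0.244 0.0088 0 -0.0008 0 1; -0.0839 0.295 0.0106 0 -0.0008 0 1; -0.0953 0.335 0.012 0 -0.0008 0 1; -0.1036 0.364 0.013 0 -0.0008 0 1; -0.1036 0.364 0.013 0 -0.0008 0 1"

```text
t: 17.37
tool_pos: [0.5085, 0.3267, 0.1784]
orientation: [3.141, -0.002, -2.9]
ft_force: [0.6, 0.7, -2.6]
opening: 0.0162
```

Run:
```python
from h import *
rows([(.5105,.3222,z,-2.906) for z in (.18,.178,.17,.16,.15,.143,.141,.141)],1)
```

```text
t 17.37 p [0.5085 0.3267 0.1784] o [ 3.1409e+00 -1.9000e-03 -2.9004e+00] F [ 0.62  0.72 -2.61] op 0.0162
-0.0017 -0.0096 -0.0031 0.0002 -0.0006 0.0018 1
-0.0017 -0.0096 0.0009 0.0002 -0.0006 0.0018 1
-0.0017 -0.0096 0.0169 0.0002 -0.0006 0.0018 1
-0.0018 -0.0096 0.0369 0.0002 -0.0006 0.0018 1
-0.0018 -0.0096 0.0569 0.0002 -0.0006 0.0018 1
-0.0018 -0.0096 0.0709 0.0002 -0.0006 0.0018 1
-0.0018 -0.0096 0.0749 0.0002 -0.0006 0.0018 1
-0.0018 -0.0096 0.0749 0.0002 -0.0006 0.0018 1
```

step_arm --rows "-0.0017 -0.0096 -0.003 0 -0.0006 0.0018 1; -0.0017 -0.0096 0.0009 0 -0.0006 0.0018 1; -0.0017 -0.0096 0.017 0 -0.0006 0.0018 1; -0.0018 -0.0096 0.037 0 -0.0006 0.0018 1; -0.0018 -0.0096 0.057 0 -0.0006 0.0018 1; -0.0018 -0.0096 0.071 0 -0.0006 0.0018 1; -0.0018 -0.0096 0.075 0 -0.0006 0.0018 1; -0.0018 -0.0096 0.075 0 -0.0006 0.0018 1"

```text
t: 18.03
tool_pos: [0.5096, 0.3214, 0.1394]
orientation: [-3.141, -0.003, -2.906]
ft_force: [-0.4, -0.1, -1.2]
opening: 0.0164
```

Run:
```python
from h import *
sc=r.snapshot("scene")[...,::-1];t=r.snapshot("top")[...,::-1]
cv2.imwrite("pics/top8.png",t)
cv2.imwrite("pics/e1.png",cv2.resize(sc[230:330,210:320],None,fx=5.5,fy=5.5,interpolation=cv2.INTER_CUBIC))
cv2.imwrite("pics/e2.png",cv2.resize(t[170:275,175:385],None,fx=3.8,fy=3.8,interpolation=cv2.INTER_CUBIC))
rows([(.5105,.3222,z,-2.906) for z in (.139,.132,.122,.112,.102,.093,.089,.089)],1)
print((proj("scene",[[.509,.3205,.064]])-[210,230]+.5)*5.5)
```

```text
t 18.13 p [0.5106 0.3222 0.1409] o [ 3.1409e+00  1.0000e-04 -2.9061e+00] F [-0.48 -0.48 -0.4 ] op 0.0163
0.0002 -0.0001 0.0038 0.0002 0.0000 -0.0000 1
0.0002 -0.0001 0.0178 0.0002 0.0000 -0.0000 1
0.0002 -0.0001 0.0378 0.0002 0.0000 -0.0000 1
0.0002 -0.0001 0.0578 0.0002 0.0000 -0.0000 1
0.0002 -0.0001 0.0778 0.0002 0.0000 -0.0000 1
0.0002 -0.0001 0.0958 0.0002 0.0000 -0.0000 1
0.0002 -0.0001 0.1038 0.0002 0.0000 -0.0000 1
0.0002 -0.0001 0.1038 0.0002 0.0000 -0.0000 1
[[394.97609905 368.90307543]]
```

View pics/e1.png

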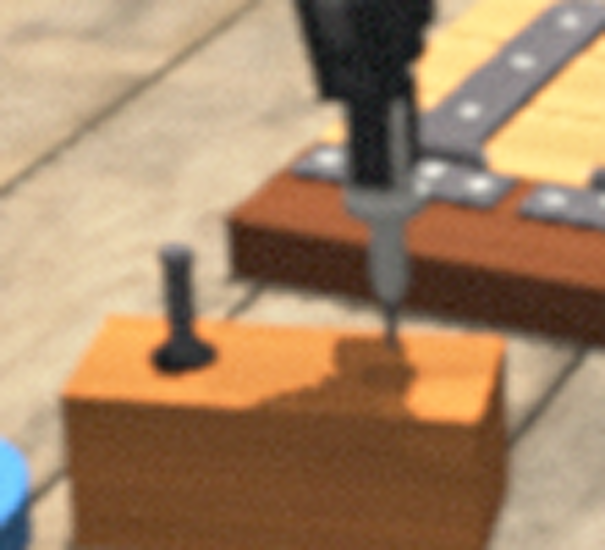

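View pics/e2.png

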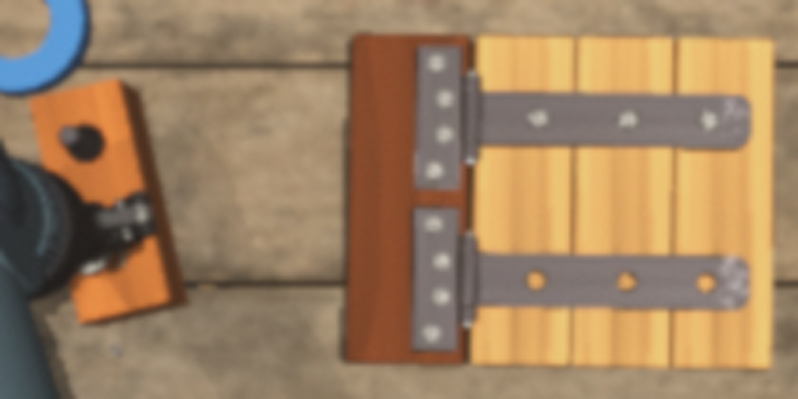

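The point hangs at (391,340), over the socket expected near column 395. The offset is about 1 mm, within the clearance, and the strap is still flat. Lowering.

step_arm --rows "0.0005 0 0.0038 0 0 0 1; 0.0008 0 0.0178 0 0 0 1; 0.001 0 0.0378 0 0 0 1; 0.001 0 0.0578 0 0 0 1; 0.001 0 0.0778 0 0 0 1; 0.001 0 0.0958 0 0 0 1; 0.001 0 0.104 0 0 0 1; 0.001 0 0.104 0 0 0 1"

```text
t: 18.8
tool_pos: [0.5088, 0.3213, 0.0868]
orientation: [-3.141, -0.003, -2.906]
ft_force: [0.0, -0.7, -1.5]
opening: 0.0162
```

Run:
```python
from h import *
s=r.observe();print(s['moment'].round(3))
rows([(.5101,.3221,z,-2.906) for z in (.087,.084,.081,.078,.0755,.0745,.074,.074)],1)
```

```text
[-0.046  0.024 -0.044]
t 18.8 p [0.5088 0.3213 0.0868] o [-3.1406 -0.0033 -2.9061] F [ 0.04 -0.73 -1.54] op 0.0162
-0.0028 0.0010 -0.0004 -0.0003 -0.0010 -0.0000 1
-0.0028 0.0010 0.0056 -0.0003 -0.0010 -0.0000 1
-0.0028 0.0010 0.0116 -0.0003 -0.0010 -0.0000 1
-0.0029 0.0010 0.0176 -0.0003 -0.0010 -0.0000 1
-0.0029 0.0010 0.0226 -0.0003 -0.0010 -0.0000 1
-0.0029 0.0010 0.0246 -0.0003 -0.0010 -0.0000 1
-0.0029 0.0010 0.0256 -0.0003 -0.0010 -0.0000 1
-0.0029 0.0010 0.0256 -0.0003 -0.0010 -0.0000 1
```

No contact forces, so it's entering freely. I lower it to the collar's seat.

step_arm --rows "-0.0028 0.001 0 0 -0.001 0 1; -0.0028 0.001 0.0056 0 -0.001 0 1; -0.0028 0.001 0.0116 0 -0.001 0 1; -0.0029 0.001 0.0176 0 -0.001 0 1; -0.0029 0.001 0.0226 0 -0.001 0 1; -0.0029 0.001 0.0246 0 -0.001 0 1; -0.0029 0.001 0.0256 0 -0.001 0 1; -0.0029 0.001 0.0256 0 -0.001 0 1"

```text
t: 19.47
tool_pos: [0.51, 0.3221, 0.0739]
orientation: [-3.141, -0.0, -2.906]
ft_force: [0.2, -0.1, -1.1]
opening: 0.0162
```

Run:
```python
from h import *
rows([(.5101,.3221,.0735,-2.906)],1)
sc=r.snapshot("scene")[...,::-1]
cv2.imwrite("pics/e3.png",cv2.resize(sc[230:330,210:320],None,fx=5.5,fy=5.5,interpolation=cv2.INTER_CUBIC))
```

```text
t 19.47 p [0.51   0.3221 0.0739] o [-3.1406e+00 -2.0000e-04 -2.9061e+00] F [ 0.21 -0.12 -1.07] op 0.0162
-0.0001 -0.0000 0.0008 -0.0003 -0.0001 -0.0000 1
```

View pics/e3.png

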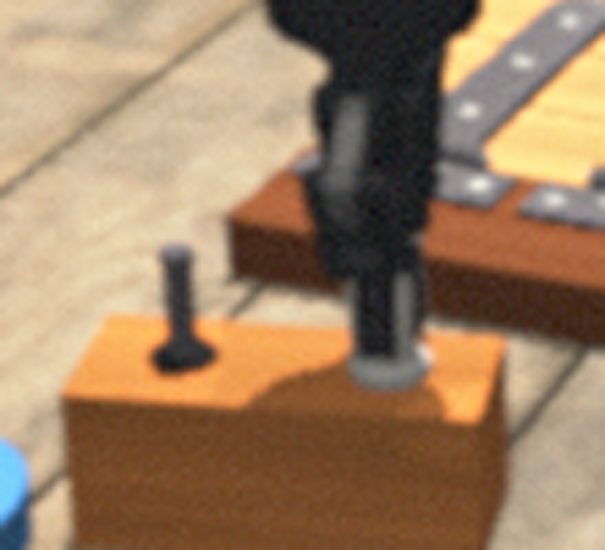

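The collar sits on the block at about (390,370), or within 1 mm of it. I go down 1 mm more until there's contact.

step_arm --rows "0 0 0.001 0 0 0 1; 0 0 0.0015 0 0 0 1; 0 0 0.002 0 0 0 1; 0 0 0.0025 0 0 0 1; 0 0 0.003 0 0 0 1; 0 0 0.003 0 0 0 1; 0 0 0.003 0 0 0 1; 0 0 0.003 0 0 0 1"

```text
t: 20.18
tool_pos: [0.5103, 0.3222, 0.0734]
orientation: [-3.141, 0.0, -2.906]
ft_force: [-2.1, -1.6, 4.9]
opening: 0.0158
```

It's seated, with 5 N of contact. Opening the fingers.

step_arm --rows "0 0 0.001 0 0 0 0.6; 0 0 0 0 0 0 0.3; 0 0 0 0 0 0 0; 0 0 0 0 0 0 -0.2; 0 0 0 0 0 0 -0.2; 0 0 0 0 0 0 -0.2; 0 0 0 0 0 0 -0.2; 0 0 0 0 0 0 -0.2"

```text
t: 20.85
tool_pos: [0.5103, 0.3222, 0.0733]
orientation: [-3.141, 0.0, -2.906]
ft_force: [1.0, -0.1, -0.1]
opening: 0.0512
```

Run:
```python
from h import *
rows([(.5102,.3222,z,-2.906) for z in (.075,.082,.095,.115,.14,.165,.19,.2)],-.2)
```

```text
t 20.85 p [0.5103 0.3222 0.0733] o [-3.1409e+00  1.0000e-04 -2.9061e+00] F [ 1.02 -0.06 -0.1 ] op 0.0512
0.0002 -0.0000 -0.0034 -0.0002 0.0000 -0.0000 -0.2
0.0002 -0.0000 -0.0174 -0.0002 0.0000 -0.0000 -0.2
0.0002 -0.0000 -0.0434 -0.0002 0.0000 -0.0000 -0.2
0.0002 -0.0001 -0.0834 -0.0002 0.0000 -0.0000 -0.2
0.0002 -0.0001 -0.1334 -0.0002 0.0000 -0.0000 -0.2
0.0002 -0.0001 -0.1834 -0.0002 0.0000 -0.0000 -0.2
0.0002 -0.0002 -0.2334 -0.0002 0.0000 -0.0000 -0.2
0.0002 -0.0002 -0.2534 -0.0002 0.0000 -0.0000 -0.2
```

step_arm --rows "0 0 -0.0034 0 0 0 -0.2; 0 0 -0.0174 0 0 0 -0.2; 0 0 -0.043 0 0 0 -0.2; 0 0 -0.083 0 0 0 -0.2; 0 0 -0.133 0 0 0 -0.2; 0 0 -0.183 0 0 0 -0.2; 0 0 -0.233 0 0 0 -0.2; 0 0 -0.26 0 0 0 -0.2"

```text
t: 21.52
tool_pos: [0.5123, 0.3233, 0.2085]
orientation: [3.139, 0.006, -2.907]
ft_force: [0.7, 0.3, 0.4]
opening: 0.0512
```

Run:
```python
from h import *
line((.40,.45,.24,-2.906),8,8,-.2)
```

```text
t 21.52 p [0.5123 0.3233 0.2085] o [ 3.1392  0.0064 -2.9067] F [0.68 0.29 0.39] op 0.0512
0.0199 0.0374 -0.0079 0.0007 0.0020 -0.0000 -0.2
0.0398 0.0747 -0.0158 0.0007 0.0020 -0.0001 -0.2
0.0596 0.1121 -0.0237 0.0007 0.0020 -0.0001 -0.2
0.0795 0.1495 -0.0316 0.0007 0.0020 -0.0001 -0.2
0.0994 0.1868 -0.0395 0.0007 0.0020 -0.0001 -0.2
0.1193 0.2242 -0.0474 0.0007 0.0020 -0.0002 -0.2
0.1391 0.2616 -0.0553 0.0007 0.0020 -0.0002 -0.2
0.1590 0.2989 -0.0633 0.0007 0.0020 -0.0002 -0.2
```

step_arm --rows "0.02 0.037 -0.008 0 0.002 0 -0.2; 0.04 0.075 -0.016 0 0.002 0 -0.2; 0.06 0.112 -0.024 0 0.002 0 -0.2; 0.08 0.15 -0.032 0 0.002 0 -0.2; 0.1 0.187 -0.04 0 0.002 0 -0.2; 0.12 0.224 -0.047 0 0.002 0 -0.2; 0.135 0.255 -0.055 0 0.002 0 -0.2; 0.14 0.26 -0.055 0 0.002 0 -0.2"

```text
t: 22.18
tool_pos: [0.411, 0.4378, 0.2383]
orientation: [3.135, 0.002, -2.9]
ft_force: [-0.6, 1.2, 0.6]
opening: 0.0511
```

Run:
```python
from h import *
sc=r.snapshot("scene")[...,::-1];t=r.snapshot("top")[...,::-1]
cv2.imwrite("pics/g1.png",sc);cv2.imwrite("pics/g2.png",cv2.resize(t[170:275,175:385],None,fx=3.8,fy=3.8,interpolation=cv2.INTER_CUBIC))
```

```text
(no output)
```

View pics/g1.png

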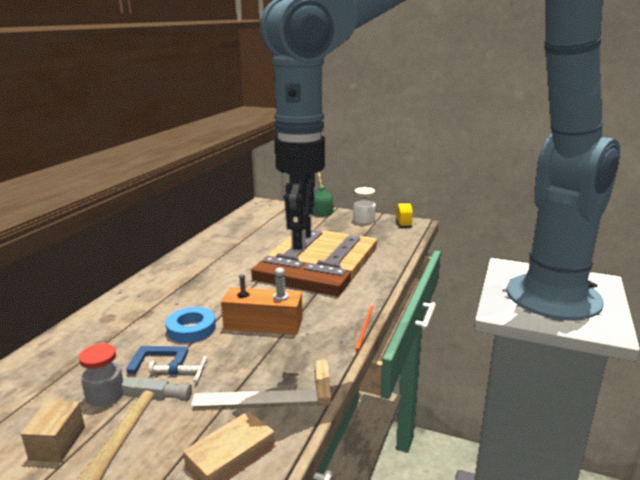

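View pics/g2.png

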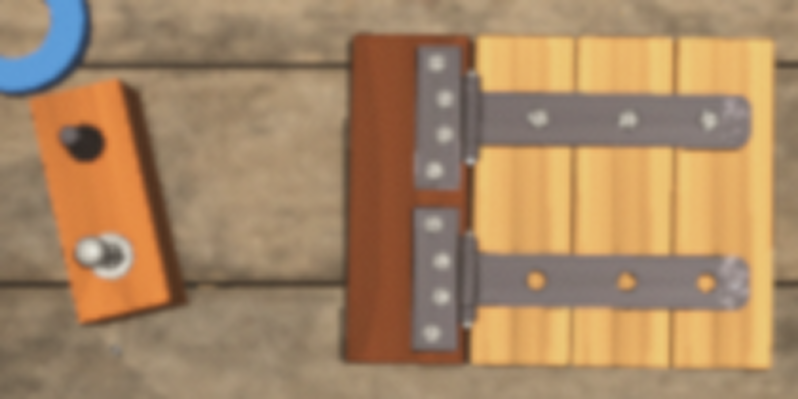

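The punch stands in its socket (scene 280,285), the strap is flat and nothing else has moved. I'll let the arm come to rest, then hand in.

step_arm --rows "0 0 0 0 0 0 -0.2; 0 0 0 0 0 0 -0.2; 0 0 0 0 0 0 -0.2; 0 0 0 0 0 0 -0.2; 0 0 0 0 0 0 -0.2; 0 0 0 0 0 0 -0.2; 0 0 0 0 0 0 -0.2; 0 0 0 0 0 0 -0.2"

```text
t: 22.95
tool_pos: [0.4132, 0.4341, 0.2369]
orientation: [3.138, 0.001, -2.904]
ft_force: [0.2, -0.0, 0.4]
opening: 0.0515
```

```bash
python3 -c "
from cell import r
print(r.job_done())"
```

```text
the job is handed in; nothing more can be done
None
```

I folded the raised strap down flat, marked the wood through its end hole with the automatic centre punch, and stood the punch back in its socket. The job was handed in at about 23 s, and no verdict is reported.

- **Strap:** I pressed it onto its stop with about 10 N. The last pictures show it flat beside the other hinge.
- **Mark:** I held about 14 N net, which puts the pin about 9 mm in, for roughly 0.7 s including the final settling, then lifted straight off. A position-based estimate taken just before the last 0.7 mm of travel gave about 1 mm less than the force did.
- **Centring:** Just before contact the scene camera showed the point within about 0.1 px of the hole's centre sideways. The arm hid the top view, so the centring along the strap rests on calibration alone. A side load of about 3.5 N built up during the press, and the tool moved about 0.7 mm sideways. I saw no skid, but could not see the mark itself.
- **Putting back:** The punch stands upright in its socket with the collar seated on the block. The last pictures show the nail set and the loose things on the bench where they were.

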